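# Snap the loose post into the pipette rest

### The job

Fit the loose post to the pipette rest: lift it out of the storage block with its spring button squeezed flush, slide it gently into the empty front socket with the button still held in until the socket's rim covers the button, then press the post down until the button pops out through the window in the socket's front wall. Feel for the pop and do not press on after it, let go at the end, and leave the other things on the bench where they are.

Things in the scene. Friction and masses are not known exactly. Their poses are not given: they have to be found in the camera images.
- stand: Pipette rest: grey base plate 215 x 66 x 10 mm, fixed, two upright square metal sockets 130 mm apart, 21.6 mm square inside, each with a grey collar on top, 38 mm square, 8 mm thick. Origin: plate underside on the axis of the empty front socket; x axis towards the other socket, which holds a snapped-in post (leave it); z up. No floor in reach.
- socket_mouth (a point): Centre of the mouth of the empty socket, level with the collar's top, 100 mm above the worktop, 21.4 mm square, 0.8 mm chamfer. The wall on its -x side is a dark index plate, 4 mm thick, with a window 15 mm wide, 16 mm high, clamped at a height that differs each time: its sill is 25 to 43 mm below the collar's top. The post goes in with the stand's heading (x along x): button towards window.
- post_mid (a point): Centre of the loose post, on its axis, 42.5 mm above its foot. Square metal bar 20 x 20 mm, 85 mm tall in all, 0.1 to 0.18 kg, its lowest 2 mm 19.4 mm square. Its x axis points away from the button, z up. It stands upright in the storage block, its foot 4 mm above the worktop.
- saddle (a point): Middle of the flat trough on top of the post, 81 mm above its foot: the place to press down. Grey saddle 44 mm long along y, 18 mm along x; trough 34 mm long between 4 mm high horns. With the button under the rim the post slides down with about 3 to 12 N; after about 17 to 36 mm the button pops out and lands on the window's sill, which stops the post hard. Press slowly and with no more than 15 N.
- button_spot (a point): Point on the post's -x face at the middle of the button, 38 mm above the post's foot; the button is 12 mm wide and 14 mm high (31 to 45 mm above the foot).
- storage_block: White block 64 x 64 x 28 mm, fixed to the worktop, origin at its underside centre; the loose post stands in its square hole (23 mm wide, 24 mm deep) with the same heading to a few degrees, the button's lower edge 7 mm above the block's top.
- pipette: bystander: a white and grey pipette, 259 mm long, lying on the worktop between block and stand; origin at its underside
- timer_white: bystander: white timer, 45 x 75 x 63 mm
- specimen_cup: bystander: white cup with lid, 54 mm wide and 66 mm tall
- petri: bystander: flat dish, 60 mm wide and 15 mm tall
- marker_pen: bystander: pen lying on the worktop, 135 mm long
- button_face (a point): Middle of the outer face of the spring button in the post's -x side: 17 mm from the post's axis when out, 10 mm when flush. Spring about 4 N at first, 7 N when flush; square edges, so it does not ride in by itself. Pinch the post across its x faces with the fingertips over the button's upper part; once 3 mm of its lower part is under the collar's rim, the rim keeps it in when let go.

How it is judged:
On the way, in this order (a step that is already met when the one before it is completed fails the run):
1. the post is lifted out of the storage block with its button squeezed flush (height (world z) of post_mid above 0.075 m and x of button_face in the frame of post_mid above -0.0115 m), for 0.1 s.
2. the post stands in the empty socket with its button held in under the rim (horizontal distance between post_mid and socket_mouth below 0.004 m and z of button_spot in the frame of socket_mouth between -0.014 and 0.0055 m and x of button_face in the frame of post_mid above -0.0125 m), for 0.1 s.
At the end, for the whole second after the job is handed in: the post stands upright (within 6 degrees) and at rest in the empty socket, within 3 mm of its axis, pushed in so far that the middle of the button is 14 to 40 mm below the collar's top, with its button out through the window (its face at least 15 mm from the post's axis), and is released (horizontal distance between post_mid and socket_mouth below 0.003 m and z of button_spot in the frame of socket_mouth between -0.04 and -0.014 m and x of button_spot in the frame of socket_mouth below -0.006 m and x of button_face in the frame of post_mid below -0.015 m and angle between post_mid's own z axis and vertical below 0.1 rad and linear speed of post below 0.01 m/s); the robot touches nothing.
It fails at once if the post is forced against the pipette rest (more than 40 N) (contact force between post and stand above 40 N).
It fails at once if the robot presses on the pipette rest itself with more than 35 N (contact force between any of the arm, the fingers and stand above 35 N).
It fails at once if a bystander is pushed away (more than 20 mm) (distance of any of pipette, timer_white, specimen_cup, petri, marker_pen from where it was at the start of the episode above 0.02 m).
It also fails if it takes over 64 s, if anything falls off the work surface, if the arm or the gripper's body presses on something with over 40 N, if the wrist force passes 120 N, or if a joint passes its speed limit or range.

### The arm

A 7-joint arm with a two-finger parallel gripper is mounted at the origin on a cart in front of the work surface, level with it; the furniture and walls round the work are solid. World frame = base frame: x ahead of the robot, y to its left, z up, the work surface at z = 0. Lengths are in m, angles in rad, forces in N, time in s.
With the tool pointing down it reaches from about 0.425 to 0.925 m from the base axis. Payload 6.8 kg.
Tool frame: the origin (TCP) lies between the finger pads; the fingertips stand r.tip_reach ahead of it and the grasp point (between the pads) lies 11 mm behind it (r.tip_reach is the distance from the TCP to the fingertips, in m); z points along the fingers, y is the direction in which the jaws open and shut (so a half turn about z gives the same grasp; the last joint's range is limited). The gripper opens to 85 mm and grips with 20 to 120 N. Pads are 22 mm wide; open, the fingers measure 114 mm over their backs; the gripper's body (76 mm by 85 mm) begins 54 mm behind the grasp point. The pads swing forward as they close: fully open they stand 13 mm farther back than shut.
Start: joints at [1.169, 0.477, 0.022, 1.555, -0.011, 1.109, -0.083], TCP at [0.195, -0.646, 0.239] pointing down, gripper open.
Joint ranges: [-2.96, 2.96], [-0.34, 2.1], [-1.41, 1.46], [0.24, 2.44], [-1.37, 4.51], [0.17, 1.92], [-2.96, 2.96]. Speed limits (rad/s): [2.39, 2.39, 3.14, 3.14, 3.14, 3.14, 3.14].

### API

Orientations are given as a rotation vector (axis times angle).
In Python, from bench import r, eyes, spotter gives the robot as it stands.
- The arm moves only by the tool carry_out, never from a script. Its argument "series" is text: rows parted by semicolons, each of 5 numbers parted by spaces: the shift along the tool's x, y, z in cm, then the turn about the tool's z in rad, then the opening, from 0 (shut) to 1 (fully open). In form: x y z yaw gripper; .... A call has 1 to 8 rows; each row shifts and turns the commanded pose from where the row before left it, along the tool's axes as they then stand; what a row does not reach is not made up. A row lasts 1/8 s, in which the tool goes at most 62.5 mm and 10.7 degrees, less where a joint would pass 70% of its speed; a pose out of reach is approached as far as the arm can. A call with a gripper value outside its range is refused whole. The fingers move at their own pace and stop on an object; "grip_force" is the grip in N (left out, the last holds). Time passes only in rows, so rows that do not move let the fingers close. It gives the time, the measured TCP pose, the force and the opening at its end, in the units of the state.
- r.get_obs(): the state, without advancing time (a new reading comes with each control period).
- eyes.grab_frame(name): name is "scene" or "side" or "wrist"; returns a dict with "color" (400x640x3 uint8, blue, green, red), "intrinsics" (3x3 intrinsics, pixels), "R" (3x3) and "t" (3): a world point X has camera coordinates R X + t; the wrist camera has in their place "T_tool_cam" (4x4, takes a point from camera to tool coordinates, whose origin is the TCP and whose axes are the flange's). Camera axes: x right, y down, z forward; pixel columns grow to the right and rows downward; lengths in m; the calibration is good to about 2 mm. A picture is of the moment at which its call begins: read the wrist's pose just before it. There is no depth.
- r.hand_in(): hands the job in, once; it reports no verdict.
Trained networks look in a picture, given as the dict that the camera call returned (one of the last four; its "shot" number tells which), for a name from the list of things; names that differ only in an ending like _2 or _b are one class to them, and where a whole thing is asked for, a point or a joint stands for the part that bears it (a point fixed in the world has none). Each returns a list of dicts, best first, with "confidence" (0 to 1); they miss things now and then, are a little off and sometimes report something else, mostly with a low value. They report only what shows in the picture. A call takes as long as a camera call.
- spotter.search_frame(picture, query): "uv" ([column, row] in pixels, amid what is visible of it).
- spotter.trace(picture, query): "pixels" (400x640 bool, what is visible of it) and "uv" ([column, row] in pixels, amid what is visible of it).
- spotter.mark_of(picture, query): "uv" ([column, row] in pixels: a listed point, or the origin of a listed thing).
The state is a dict: "clock": time; "joints": joint angles; "qvel": joint speeds; "tau": joint torques, N m; "tcp_pos": TCP position; "orientation": TCP orientation; "contact_force": force on the tool from outside, world axes, zero at the start; "moment": the same for the moment, N m; "grip_width": finger opening in m.
Only numpy, scipy, OpenCV 4.12 (cv2) and the standard library are available. Lean on these libraries where they do the work, as an engineer would, in place of code of your own. Each camera call takes 0.05 s, during which the arm holds its last target.

## Working session

There is one attempt and no reset: what is moved stays moved. The work goes in short steps, Python scripts to look and compute and a tool call to move; the robot and the scene stay as the last step left them, time stands still between calls to the robot, and variables do not carry over. Pictures are saved under pics/ and viewed, and the job is handed in when it is done.

Besides the shell and the picture viewer there is one more tool, called after ">>>" by a JSON object that holds its "name" and its "arguments". carry_out: Moves the arm, as the interface text tells. Its arguments: {"type":"object","properties":{"series":{"type":"string"},"grip_force":{"type":"number"}},"required":["series"]}

```bash
ls; mkdir -p pics; cat > h.py <<'E'
import numpy as np,cv2
from bench import r,eyes,spotter
from scipy.spatial.transform import Rotation as R
def cam(name):
    o=r.get_obs(); f=eyes.grab_frame(name)
    if name=="wrist":
        T=np.eye(4);T[:3,:3]=R.from_rotvec(o['orientation']).as_matrix();T[:3,3]=o['tcp_pos']
        W=np.linalg.inv(T@np.array(f['T_tool_cam'])); f['R']=W[:3,:3]; f['t']=W[:3,3]
    return f
def P(f): return np.array(f['intrinsics'])@np.c_[np.array(f['R']),np.array(f['t'])]
def proj(f,X):
    p=P(f)@np.r_[X,1]; return p[:2]/p[2]
def tri(fs,uvs):
    A=[]
    for f,(u,v) in zip(fs,uvs):
        p=P(f); A+= [u*p[2]-p[0], v*p[2]-p[1]]
    A=np.array(A); X=np.linalg.svd(A/np.linalg.norm(A[:,:3],axis=1)[:,None])[2][-1]; return X[:3]/X[3]
def onz(f,uv,z):
    K=np.array(f['intrinsics']);Rm=np.array(f['R']);t=np.array(f['t'])
    d=Rm.T@np.linalg.inv(K)@np.r_[uv,1]; c=-Rm.T@t
    return c+d*(z-c[2])/d[2]
E
python3 - <<'E'
from h import *
o=r.get_obs(); print(o, r.tip_reach)
fs={}
for n in ["scene","side","wrist"]:
    f=cam(n); fs[n]=f; cv2.imwrite(f"pics/a_{n}.png",f['color'])
for n in fs:
    for q in ["socket_mouth","post_mid","saddle","button_spot","button_face","stand","storage_block","pipette"]:
        d=spotter.mark_of(fs[n],q)
        print(n,q,[(np.round(e['uv'],1).tolist(),round(e['confidence'],2)) for e in d[:2]])
E
```

```text
pics
{'clock': 0.0, 'joints': array([ 1.1689198 ,  0.47779939,  0.02234044,  1.55647219, -0.01150258,
        1.10928637, -0.08306064]), 'qvel': array([ 1.19388787e-03,  2.29777542e-06,  2.23234713e-03, -6.41112518e-04,
        3.55883619e-04,  6.86421891e-04,  6.36191555e-04]), 'tau': array([ 9.05449742e-04, -5.96457767e+01,  1.60835747e+00, -2.81205028e+01,
        1.24339038e-02,  9.33367264e-03,  4.18253933e-06]), 'tcp_pos': array([ 0.19527599, -0.64552532,  0.23831743]), 'orientation': array([-3.10597478e+00, -4.59634644e-01,  6.30394737e-04]), 'contact_force': array([-0.07578018,  1.40295995, -0.86406753]), 'moment': array([-0.0204367 , -0.00672801,  0.01771742]), 'grip_width': 0.08507564745160279} 0.008
scene socket_mouth [([361.2, 220.3], 0.76), ([224.7, 186.3], 0.29)]
scene post_mid [([229.5, 195.4], 0.53)]
scene saddle [([226.6, 185.7], 0.54)]
scene button_spot [([223.5, 197.8], 0.72)]
scene button_face [([220.3, 197.8], 0.39)]
scene stand [([360.3, 251.5], 0.71)]
scene storage_block [([225.8, 207.9], 0.54)]
scene pipette [([288.1, 226.9], 0.64)]
side socket_mouth [([383.0, 171.2], 0.92)]
side post_mid [([253.7, 270.4], 0.49)]
side saddle [([249.9, 263.7], 0.58)]
side button_spot [([256.0, 276.1], 0.47)]
side button_face []
side stand [([379.1, 188.4], 0.79)]
side storage_block [([253.6, 276.6], 0.68)]
side pipette [([320.9, 229.5], 0.91)]
wrist socket_mouth []
wrist post_mid []
wrist saddle []
wrist button_spot []
wrist button_face []
wrist stand []
wrist storage_block []
wrist pipette []
```

View pics/a_scene.png

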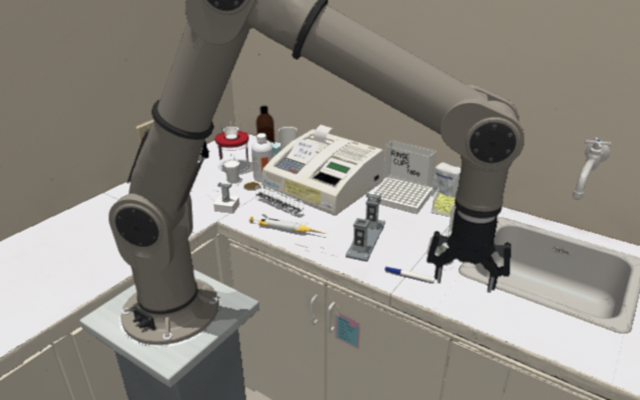

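View pics/a_side.png

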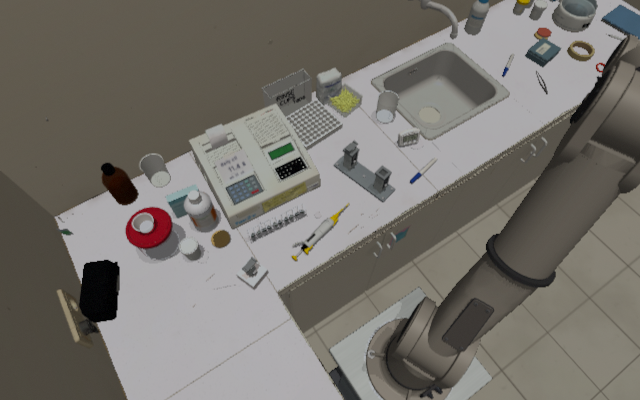

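View pics/a_wrist.png

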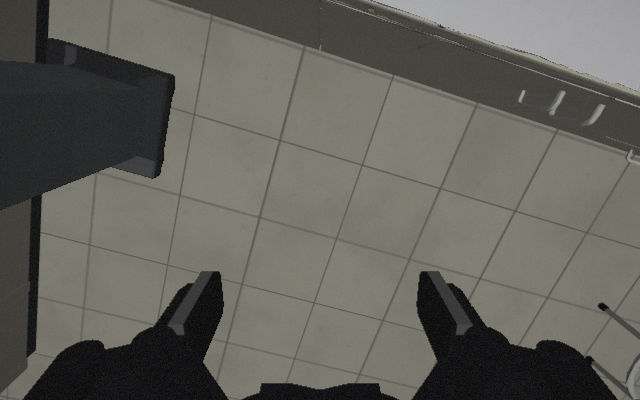

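```bash
python3 - <<'E'
from h import *
a=cam("scene");b=cam("side")
for q in ["socket_mouth","post_mid","saddle","button_spot","stand","storage_block","pipette","timer_white","specimen_cup","petri","marker_pen"]:
    x=spotter.mark_of(a,q);y=spotter.mark_of(b,q)
    if x and y:
        X=tri([a,b],[x[0]['uv'],y[0]['uv']]); print(q,X.round(4),(proj(a,X)-x[0]['uv']).round(1),(proj(b,X)-y[0]['uv']).round(1))
for f in(a,b): print((-np.array(f['R']).T@f['t']).round(3), np.array(f['R'])[2].round(2), f['intrinsics'][0][0])
E
```

```text
socket_mouth [ 0.2672 -0.086   0.3213] [ 34.  -33.3] [ 7.3 46. ]
post_mid [0.4362 0.2242 0.0503] [-0.8  0.5] [-0.  -1.1]
saddle [ 0.8408  0.0946 -0.4888] [-32.5  21.5] [ -1.  -39.8]
button_spot [0.428  0.219  0.0475] [ 0.4 -0.2] [0.  0.5]
stand [ 0.4779 -0.2687 -0.001 ] [ 0.7 -0.5] [-0.   0.8]
storage_block [0.4429 0.228  0.0019] [ 0.1 -0.1] [0.  0.2]
pipette [ 0.4527 -0.0177  0.0114] [ 1.4 -0.9] [0.  1.7]
timer_white [ 0.5845 -0.4593 -0.0066] [ 1.1 -0.9] [-0.1  1.1]
specimen_cup [0.5895 0.3444 0.0049] [ 1.8 -1.1] [0.1 2.5]
petri [ 0.5984  0.2557 -0.0058] [ 0.5 -0.3] [0.  0.7]
marker_pen [ 0.4509 -0.4262  0.0006] [ 0.5 -0.4] [-0.   0.5]
[-0.591 -0.854  0.875] [ 0.71  0.5  -0.5 ] 515.2631910794911
[-0.014  0.311  1.19 ] [ 0.41 -0.28 -0.87] 423.2215690996348
```

```bash
python3 - <<'E'
from h import *
a=cv2.imread("pics/a_scene.png");b=cv2.imread("pics/a_side.png")
c1=cv2.resize(a[180:270,330:400],None,fx=5,fy=5,interpolation=cv2.INTER_CUBIC)
c2=cv2.resize(b[130:210,325:405],None,fx=5,fy=5,interpolation=cv2.INTER_CUBIC)
h=450
print(c1.shape,c2.shape)
o=np.zeros((450,760,3),np.uint8);o[:450,:350]=c1;o[:400,355:755]=c2;cv2.imwrite("pics/b1.png",o)
c1=cv2.resize(a[165:225,190:260],None,fx=5,fy=5,interpolation=cv2.INTER_CUBIC)
c2=cv2.resize(b[240:310,215:295],None,fx=5,fy=5,interpolation=cv2.INTER_CUBIC)
o=np.zeros((450,760,3),np.uint8);o[:300,:350]=c1;o[:350,355:755]=c2;cv2.imwrite("pics/b2.png",o)
print([n for n in dir(r) if n[0]!='_'])
A=cam("scene");B=cam("side")
for q in ["socket_mouth","stand","saddle","post_mid"]:
  for f in (A,B):
    print(q,[(np.round(e['uv'],1).tolist(),round(e['confidence'],2)) for e in spotter.mark_of(f,q)])
for p in ["scene","side"]: pass
u=onz(A,(361,220),.1),onz(A,(374,198),.1),onz(B,(382,178),.1),onz(B,(351,152),.1);print(np.round(u,3))
E
```

```text
(450, 350, 3) (400, 400, 3)
['Unreachable', 'get_obs', 'hand_in', 'tip_reach']
socket_mouth [([360.1, 218.1], 0.81)]
socket_mouth [([384.4, 170.5], 0.73), ([419.9, 170.9], 0.69)]
stand [([362.2, 250.9], 0.86), ([435.7, 259.3], 0.44)]
stand [([380.8, 189.5], 0.94)]
saddle [([228.3, 184.6], 0.74)]
saddle [([249.5, 265.6], 0.62)]
post_mid [([223.9, 195.5], 0.63)]
post_mid [([252.3, 270.3], 0.66)]
[[ 0.483 -0.257  0.1  ]
 [ 0.612 -0.226  0.1  ]
 [ 0.459 -0.249  0.1  ]
 [ 0.591 -0.226  0.1  ]]
```

View pics/b1.png

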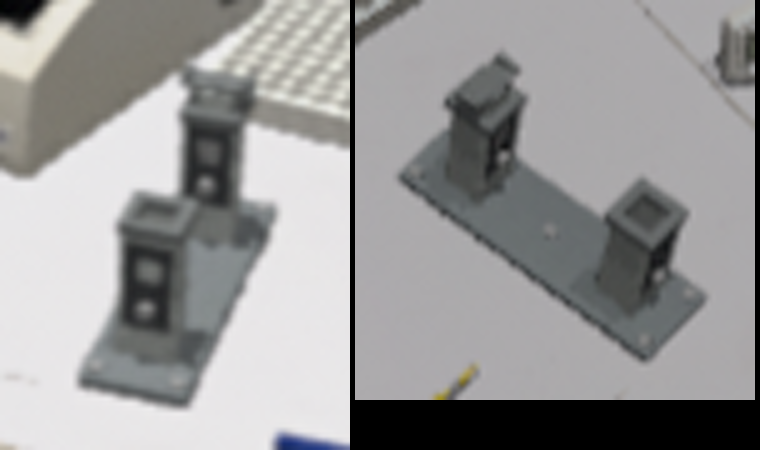

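View pics/b2.png

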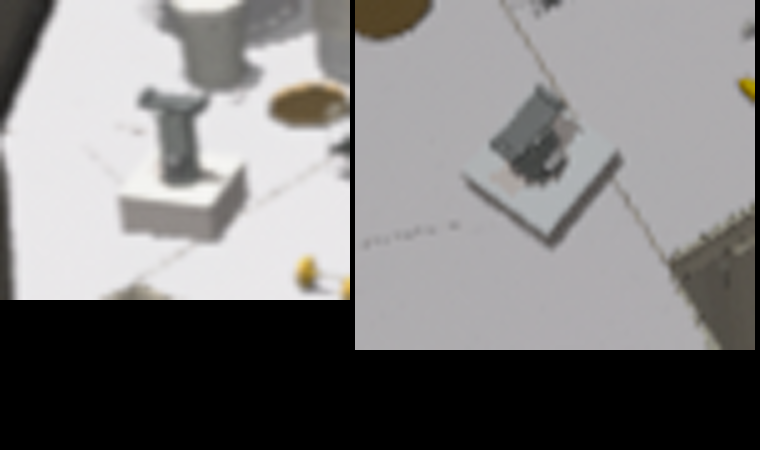

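>>> {"name": "carry_out", "arguments": {"series": "0 0 -1 -0.18 1;0 0 -1 -0.18 1;0 0 -1 -0.18 1;0 0 -1 -0.18 1;0 0 -1 -0.18 1;0 0 -1 -0.18 1;0 0 -1 -0.18 1;0 0 -1 -0.18 1", "grip_force": 30}}

```text
clock: 4.05
tcp_pos: [0.1954, -0.6461, 0.3196]
orientation: [-2.026, -2.401, 0.0]
contact_force: [-0.4, -0.0, -0.5]
grip_width: 0.0852
```

```bash
cat >> h.py <<'E'
def pose():
    o=r.get_obs(); M=R.from_rotvec(o['orientation']).as_matrix(); p=np.array(o['tcp_pos'])
    return o,M,p
def plan(x=None,y=None,z=None,head=None,step=5.5):
    o,M,p=pose()
    t=np.array([p[0] if x is None else x,p[1] if y is None else y,p[2] if z is None else z])
    h=np.arctan2(M[1,1],M[0,1])
    d=M.T@(t-p)*100; yaw=0 if head is None else -((head-h+np.pi)%(2*np.pi)-np.pi)
    n=max(1,int(np.ceil(max(np.linalg.norm(d)/step,abs(yaw)/.18))))
    print("t",round(o['clock'],2),"p",p.round(4),"head",round(h,4),"tilt",M[2].round(4),"| total",d.round(3),"yaw",round(yaw,4),"n",n,"per",(d/n).round(3),round(yaw/n,4),"F",o['contact_force'].round(2),"w",round(o['grip_width'],4))
E
python3 - <<'E'
from h import *
plan(0.42,-0.30,.32,0.2)
f=cam("wrist"); print(np.round(f['T_tool_cam'],3), np.round(f['intrinsics'],1))
E
```

```text
t 4.05 p [ 0.1954 -0.6461  0.3196] head 0.1687 tilt [ 1.e-04 -1.e-04 -1.e+00] | total [30.344 27.957 -0.041] yaw -0.0313 n 8 per [ 3.793  3.495 -0.005] -0.0039 F [-0.4  -0.01 -0.55] w 0.0852
[[-0.001 -0.945 -0.327  0.084]
 [ 1.    -0.001 -0.001  0.002]
 [ 0.001 -0.327  0.945 -0.133]
 [ 0.     0.     0.     1.   ]] [[343.2   0.  319.7]
 [  0.  343.2 202.6]
 [  0.    0.    1. ]]
```

>>> {"name": "carry_out", "arguments": {"series": "4 4 0 0 1;4 4 0 0 1;4 4 0 0 1;4 4 0 0 1;4 4 0 0 1;4 4 0 0 1;4 4 0 0 1;4 4 0 0 1"}}

```text
clock: 5.1
tcp_pos: [0.4601, -0.2769, 0.3194]
orientation: [2.037, 2.391, -0.0]
contact_force: [0.4, -0.5, -0.9]
grip_width: 0.0855
```

```bash
python3 - <<'E'
from h import *
plan(0.46,-0.27,.32,0.2)
f=cam("wrist"); cv2.imwrite("pics/c1.png",f['color'])
for q in ["socket_mouth","stand"]:
  for e in spotter.mark_of(f,q): print(q,np.round(e['uv'],1),round(e['confidence'],2),onz(f,e['uv'],.1 if q[1]=='o' else 0.).round(4))
E
```

```text
t 5.1 p [ 0.4601 -0.2769  0.3194] head 0.1596 tilt [-5.e-04  3.e-04 -1.e+00] | total [ 0.687  0.105 -0.061] yaw -0.0404 n 1 per [ 0.687  0.105 -0.061] -0.0404 F [ 0.39 -0.49 -0.92] w 0.0855
socket_mouth [334.6 159.6] 0.77 [ 0.4756 -0.2645  0.1   ]
socket_mouth [294.6 253.3] 0.72 [ 0.449 -0.379  0.1  ]
stand [335.5 144.4] 0.6 [ 0.4809 -0.2645  0.    ]
```

View pics/c1.png

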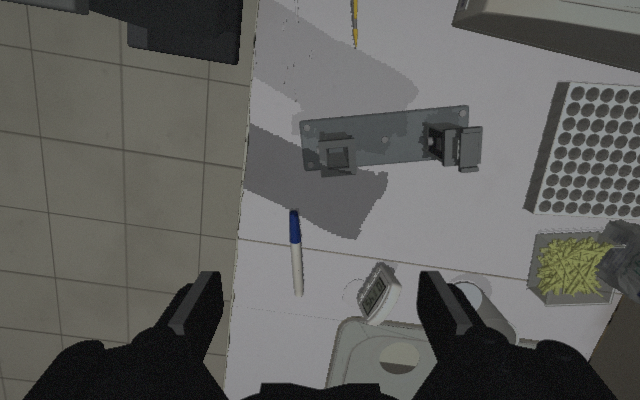

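```bash
python3 - <<'E'
from h import *
a=cv2.imread("pics/c1.png")
cv2.imwrite("pics/c2.png",cv2.resize(a[90:190,290:490],None,fx=4,fy=4,interpolation=cv2.INTER_CUBIC))
E
```

```text
(no output)
```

View pics/c2.png

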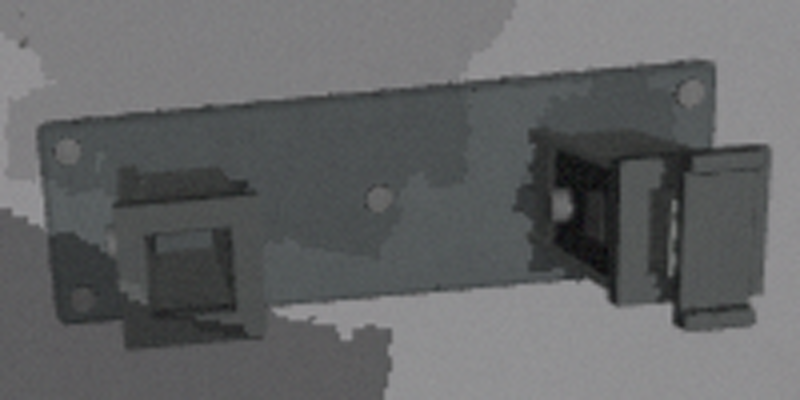

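```bash
python3 - <<'E'
from h import *
f=cam("wrist")
g=lambda u,v,z: onz(f,(290+u/4-.375,90+v/4-.375),z)
for p,q,z in [((42,127),(712,62),.01),((66,152),(690,93),.011),((62,322),(560,281),.01)]:
    A=g(*p,z);B=g(*q,z);d=B-A;print(A.round(4),B.round(4),np.linalg.norm(d).round(4),np.arctan2(d[1],d[0]).round(4))
c=[(116,208),(252,197),(266,335),(127,348)]
C=np.array([g(*p,.1) for p in c]);print(C.round(4),C.mean(0).round(4))
for i in range(4):
    d=C[(i+1)%4]-C[i];print(np.linalg.norm(d).round(4),np.arctan2(d[1],d[0]).round(3))
h=[(147,235),(231,228),(236,308),(152,316)];print(np.mean([g(*p,.1) for p in h],0).round(4))
h=[(683,162),(768,152),(762,325),(678,318)];
E
```

```text
[ 0.4323 -0.2393  0.01  ] [ 0.6348 -0.1853  0.01  ] 0.2096 0.2607
[ 0.4409 -0.2456  0.011 ] [ 0.6304 -0.1954  0.011 ] 0.196 0.2589
[ 0.4481 -0.3005  0.01  ] [ 0.6067 -0.26    0.01  ] 0.1637 0.2502
[[ 0.4573 -0.2465  0.1   ]
 [ 0.4912 -0.238   0.1   ]
 [ 0.5019 -0.2729  0.1   ]
 [ 0.4663 -0.2825  0.1   ]] [ 0.4792 -0.26    0.1   ]
0.0349 0.247
0.0366 -1.272
0.0369 -2.879
0.0371 1.815
[ 0.4794 -0.2597  0.1   ]
```

```bash
python3 - <<'E'
from h import *
plan(0.44,0.225,.305,None)
E
```

```text
t 5.3 p [ 0.4598 -0.2774  0.3193] head 0.1637 tilt [-2.e-04 -0.e+00 -1.e+00] | total [49.896  6.236  1.419] yaw 0 n 10 per [4.99  0.624 0.142] 0.0 F [-0.28  0.09  0.23] w 0.0855
```

>>> {"name": "carry_out", "arguments": {"series": "6 0.7 0 0 1;6 0.8 0 0 1;6 0.7 0 0 1;6 0.8 0 0 1;6 0.8 0 0 1;6 0.8 0 0 1;6 0.8 0 0 1;6 0.8 0.7 0 1"}}

```text
clock: 6.3
tcp_pos: [0.4437, 0.2051, 0.3127]
orientation: [2.039, 2.387, 0.001]
contact_force: [0.8, 0.1, 0.1]
grip_width: 0.0849
```

>>> {"name": "carry_out", "arguments": {"series": "2 0 0.7 -0.09 1;0 0 0 0 1"}}

```text
clock: 6.55
tcp_pos: [0.4392, 0.2246, 0.3045]
orientation: [-1.922, -2.484, 0.002]
contact_force: [0.1, -0.3, -0.5]
grip_width: 0.0856
```

```bash
python3 - <<'E'
from h import *
plan(0.44,0.225,.305,.257)
f=cam("wrist"); cv2.imwrite("pics/d1.png",f['color'])
for q,z in [("saddle",.085),("post_mid",.0465),("button_spot",.042),("button_face",.042),("storage_block",0)]:
  for e in spotter.mark_of(f,q)[:2]: print(q,np.round(e['uv'],1),round(e['confidence'],2),onz(f,e['uv'],z).round(4))
E
```

```text
t 6.55 p [0.4392 0.2246 0.3045] head 0.2538 tilt [-1.0e-04 -1.7e-03 -1.0e+00] | total [ 0.02   0.086 -0.053] yaw -0.0032 n 1 per [ 0.02   0.086 -0.053] -0.0032 F [ 0.09 -0.32 -0.51] w 0.0856
saddle [322.8 166.5] 0.73 [0.443  0.2281 0.085 ]
post_mid [323.6 157.6] 0.94 [0.4438 0.2299 0.0465]
post_mid [326.1 167.7] 0.24 [0.4496 0.2191 0.0465]
button_spot [314.4 157.8] 0.77 [0.4337 0.2261 0.042 ]
button_face [309.7 159.4] 0.61 [0.4288 0.2229 0.042 ]
button_face [471.8  93.7] 0.5 [0.5836 0.3385 0.042 ]
storage_block [315.4 157.1] 0.66 [0.4362 0.2187 0.    ]
storage_block [321.9 153.7] 0.56 [0.4432 0.2251 0.    ]
```

View pics/d1.png

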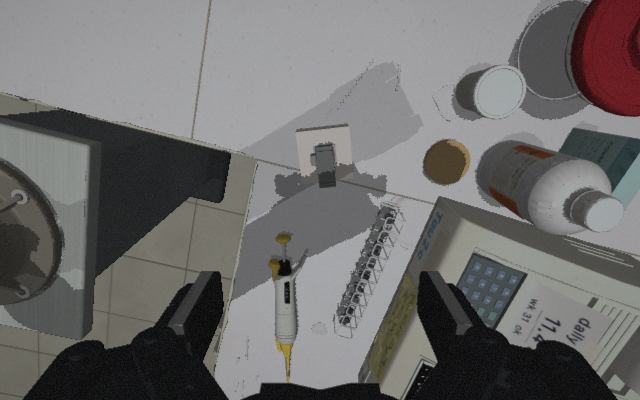

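```bash
python3 - <<'E'
from h import *
plan(0.443,0.228,.185,.257)
E
```

```text
t 6.85 p [0.4401 0.2234 0.3054] head 0.2494 tilt [-8.e-04  3.e-04 -1.e+00] | total [ 0.388  0.394 12.043] yaw -0.0076 n 3 per [0.129 0.131 4.014] -0.0025 F [0.06 0.55 0.06] w 0.0852
```

>>> {"name": "carry_out", "arguments": {"series": "0.1 0.2 4 0 1;0.1 0.2 4 0 1;0 0 4 0 1;0 0 0 0 1"}}

```text
clock: 7.35
tcp_pos: [0.4414, 0.226, 0.1833]
orientation: [-1.923, -2.481, 0.008]
contact_force: [0.2, 0.1, 0.3]
grip_width: 0.0853
```

```bash
python3 - <<'E'
from h import *
plan(0.443,0.228,.185,.257)
f=cam("wrist"); cv2.imwrite("pics/e1.png",f['color'])
np.savez("e1.npz",R=f['R'],t=f['t'],intrinsics=f['intrinsics'])
for q,z in [("saddle",.085),("post_mid",.0465),("button_spot",.042),("button_face",.042)]:
  for e in spotter.mark_of(f,q)[:2]: print(q,np.round(e['uv'],1),round(e['confidence'],2),onz(f,e['uv'],z).round(4))
u,v=proj(f,[.443,.228,.085]).astype(int);print(u,v)
u0,v0=max(u-60,0),max(v-60,0);print(u0,v0)
cv2.imwrite("pics/e2.png",cv2.resize(f['color'][v0:v0+110,u0:u0+130],None,fx=5,fy=5,interpolation=cv2.INTER_CUBIC))
E
```

```text
t 7.35 p [0.4414 0.226  0.1833] head 0.2519 tilt [-0.0012 -0.0053 -1.    ] | total [ 0.153  0.199 -0.176] yaw -0.0051 n 1 per [ 0.153  0.199 -0.176] -0.0051 F [0.17 0.11 0.31] w 0.0853
saddle [325.5 205.6] 0.83 [0.4462 0.2292 0.085 ]
post_mid [322.2 187.4] 0.92 [0.4434 0.2306 0.0465]
button_spot [313.1 188.8] 0.73 [0.4367 0.2262 0.042 ]
button_spot [325.2 206.3] 0.38 [0.4504 0.2138 0.042 ]
button_face [302.3 188.4] 0.67 [0.4279 0.2243 0.042 ]
320 206
260 146
```

View pics/e2.png

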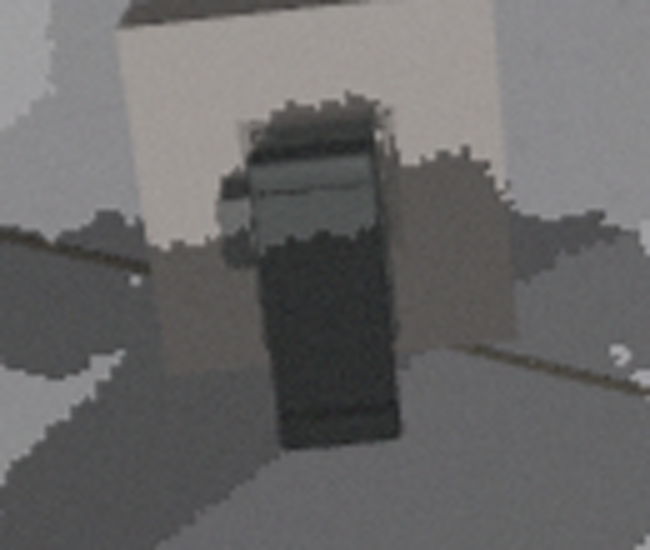

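```bash
python3 - <<'E'
from h import *
f=dict(np.load("e1.npz"))
g=lambda p,z: onz(f,(260+p[0]/5-.4,146+p[1]/5-.4),z)
c=[(250,158),(375,150),(400,437),(283,447)]
C=np.array([g(p,.089) for p in c]);print(C.round(4),C.mean(0).round(4))
for i in range(4):
    d=C[(i+1)%4]-C[i];print(np.linalg.norm(d).round(4),np.arctan2(d[1],d[0]).round(3))
plan(C.mean(0)[0],C.mean(0)[1],.185,.257)
E
```

```text
[[0.43   0.2478 0.089 ]
 [0.4463 0.2531 0.089 ]
 [0.461  0.2127 0.089 ]
 [0.445  0.2069 0.089 ]] [0.4456 0.2301 0.089 ]
0.0171 0.318
0.043 -1.221
0.017 -2.795
0.0435 1.922
t 7.6 p [0.4439 0.2285 0.1871] head 0.2523 tilt [ 3.0e-04  3.2e-03 -1.0e+00] | total [0.116 0.207 0.215] yaw -0.0047 n 1 per [0.116 0.207 0.215] -0.0047 F [-0.38  0.84  0.07] w 0.0854
```

>>> {"name": "carry_out", "arguments": {"series": "0 0.2 0 -0.09 1;0 0 0 0 1;0 0 0 0 1"}}

```text
clock: 7.98
tcp_pos: [0.445, 0.2285, 0.1859]
orientation: [1.812, 2.566, 0.001]
contact_force: [-0.8, -0.1, 0.0]
grip_width: 0.0852
```

```bash
python3 - <<'E'
from h import *
plan();
f=cam("wrist"); plan();cv2.imwrite("pics/e3.png",f['color'])
np.savez("e3.npz",R=f['R'],t=f['t'],intrinsics=f['intrinsics'])
cv2.imwrite("pics/e4.png",cv2.resize(f['color'][146:256,260:390],None,fx=5,fy=5,interpolation=cv2.INTER_CUBIC))
E
```

```text
t 7.97 p [0.445  0.2285 0.1859] head 0.3411 tilt [-1.e-04  1.e-03 -1.e+00] | total [0. 0. 0.] yaw 0 n 1 per [0. 0. 0.] 0.0 F [-0.79 -0.13  0.05] w 0.0852
t 8.03 p [0.4449 0.2285 0.1858] head 0.3414 tilt [-2.e-04  8.e-04 -1.e+00] | total [0. 0. 0.] yaw 0 n 1 per [0. 0. 0.] 0.0 F [0.05 0.42 0.21] w 0.0854
```

View pics/e4.png

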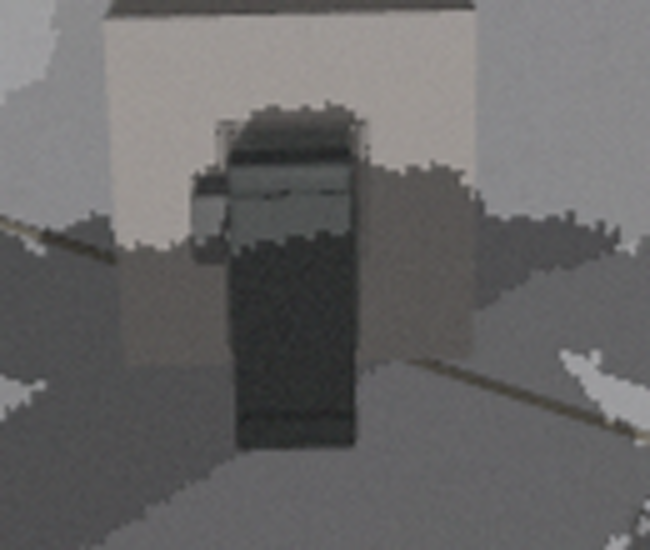

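```bash
python3 - <<'E'
from h import *
f=dict(np.load("e3.npz"))
g=lambda p,z: onz(f,(260+p[0]/5-.4,146+p[1]/5-.4),z)
c=[(228,158),(354,158),(355,445),(236,448)]
C=np.array([g(p,.089) for p in c]);print(C.round(4),C.mean(0).round(4))
for i in range(4):
    d=C[(i+1)%4]-C[i];print(np.linalg.norm(d).round(4),np.arctan2(d[1],d[0]).round(3))
plan(C.mean(0)[0],C.mean(0)[1],.05)
_,M,p=pose(); print(M.T@(C.mean(0)-p))
E
```

```text
[[0.4295 0.2476 0.089 ]
 [0.446  0.2534 0.089 ]
 [0.461  0.2127 0.089 ]
 [0.4447 0.2064 0.089 ]] [0.4453 0.23   0.089 ]
0.0174 0.34
0.0434 -1.217
0.0175 -2.774
0.0439 1.924
t 8.03 p [0.4449 0.2285 0.1858] head 0.3414 tilt [-2.e-04  8.e-04 -1.e+00] | total [ 0.134  0.081 13.576] yaw 0 n 3 per [0.045 0.027 4.525] 0.0 F [0.05 0.42 0.21] w 0.0854
[0.001336   0.00084024 0.09675888]
```

>>> {"name": "carry_out", "arguments": {"series": "0.1 0.1 2 0 1;0 0 3 0 1;0 0 3 0 1;0 0 3 0 1;0 0 1.5 0 1;0 0 0.8 0 1;0 0 0.3 0 1;0 0 0 0 1", "grip_force": 50}}

```text
clock: 9.02
tcp_pos: [0.4457, 0.23, 0.0498]
orientation: [1.81, 2.567, 0.001]
contact_force: [-0.2, -0.3, 0.2]
grip_width: 0.0852
```

```bash
python3 - <<'E'
from h import *
plan(.4453,.23,.0495,.345)
f=cam("wrist"); cv2.imwrite("pics/f1.png",f['color'])
E
```

```text
t 9.03 p [0.4457 0.23   0.0498] head 0.3429 tilt [ 0.     0.001 -1.   ] | total [ 0.014 -0.032  0.027] yaw -0.0021 n 1 per [ 0.014 -0.032  0.027] -0.0021 F [-0.16 -0.3   0.18] w 0.0852
```

View pics/f1.png

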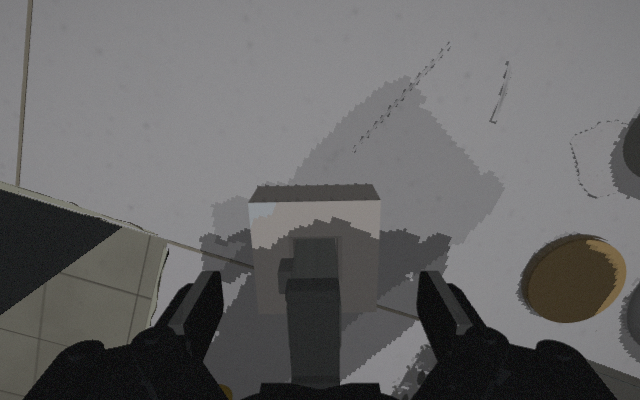

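>>> {"name": "carry_out", "arguments": {"series": "0 0 0 0 0.6;0 0 0 0 0.4;0 0 0 0 0.25;0 0 0 0 0.1;0 0 0 0 0;0 0 0 0 0;0 0 0 0 0;0 0 0 0 0", "grip_force": 50}}

```text
clock: 10.07
tcp_pos: [0.445, 0.2296, 0.0492]
orientation: [-1.81, -2.568, 0.001]
contact_force: [-2.8, -0.3, 2.8]
grip_width: 0.0191
```

```bash
python3 - <<'E'
from h import *
plan(); print(r.tip_reach)
f=cam("wrist"); cv2.imwrite("pics/f2.png",f['color'])
E
```

```text
t 10.07 p [0.445  0.2296 0.0492] head 0.343 tilt [-2.e-04 -6.e-04 -1.e+00] | total [0. 0. 0.] yaw 0 n 1 per [0. 0. 0.] 0.0 F [-2.85 -0.25  2.81] w 0.0191
0.008
```

View pics/f2.png

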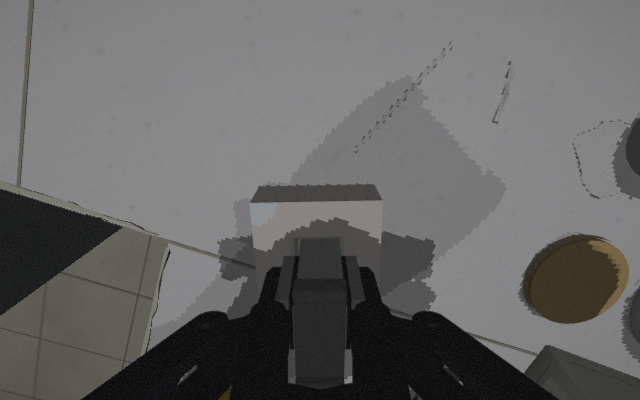

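>>> {"name": "carry_out", "arguments": {"series": "0 0 -1 0 0;0 0 -2 0 0;0 0 -3 0 0;0 0 -3 0 0;0 0 -3 0 0;0 0 -3 0 0;0 0 -2 0 0;0 0 0 0 0"}}

```text
clock: 11.12
tcp_pos: [0.4462, 0.2303, 0.2211]
orientation: [1.809, 2.566, 0.005]
contact_force: [-0.4, 0.2, -0.8]
grip_width: 0.0193
```

```bash
python3 - <<'E'
from h import *
plan(.45,-.2,.22,.257)
f=cam("wrist"); cv2.imwrite("pics/g1.png",f['color'])
f=cam("side"); 
o=r.get_obs(); u,v=proj(f,o['tcp_pos']).astype(int)
cv2.imwrite("pics/g2.png",cv2.resize(f['color'][v-50:v+50,u-60:u+60],None,fx=6,fy=6,interpolation=cv2.INTER_CUBIC))
E
```

```text
t 11.12 p [0.4462 0.2303 0.2211] head 0.3426 tilt [-1.0e-04  3.8e-03 -1.0e+00] | total [-40.653 -14.099   0.06 ] yaw 0.0856 n 8 per [-5.082 -1.762  0.008] 0.0107 F [-0.45  0.24 -0.83] w 0.0193
```

View pics/g1.png

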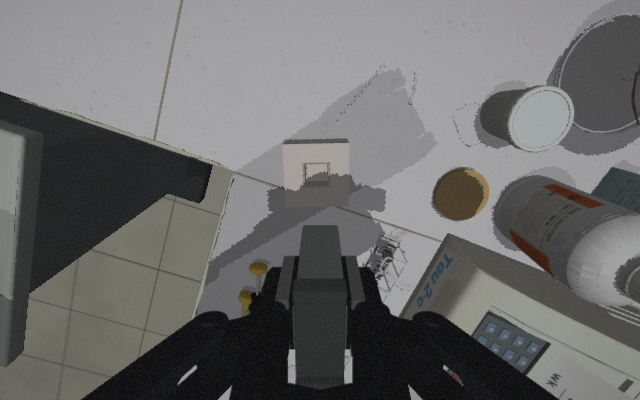

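View pics/g2.png

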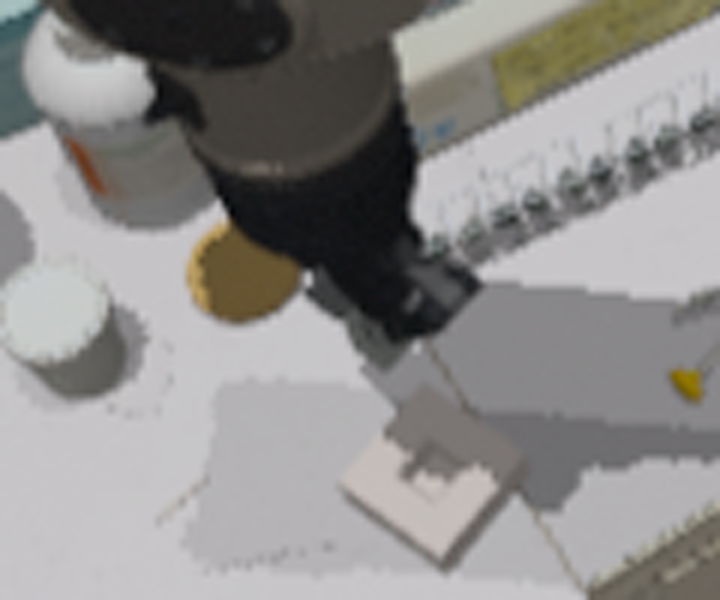

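```bash
python3 - <<'E'
from h import *
plan(.487,-.289,.2,.257,5.8)
E
```

```text
t 11.22 p [0.4451 0.2293 0.2188] head 0.3427 tilt [-4.e-04 -5.e-04 -1.e+00] | total [-50.222 -13.465   1.913] yaw 0.0857 n 9 per [-5.58  -1.496  0.213] 0.0095 F [ 0.71 -0.16 -1.23] w 0.0193
```

>>> {"name": "carry_out", "arguments": {"series": "-4.5 -1.3 0 0 0;-5 -1.3 0 0 0;-5 -1.3 0 0 0;-5 -1.3 0 0 0;-5 -1.3 0 0 0;-5 -1.3 0 0 0;-5 -1.3 0 0 0;-5 -1.3 0 0 0"}}

```text
clock: 12.22
tcp_pos: [0.4794, -0.1788, 0.2179]
orientation: [-1.808, -2.566, 0.001]
contact_force: [2.1, -0.9, -0.2]
grip_width: 0.0192
```

>>> {"name": "carry_out", "arguments": {"series": "-5 -1.3 0 0 0;-4 -1.2 0.8 0 0;-1.7 -0.6 1.1 0 0;0 0 0 0.086 0;0 0 0 0 0;0 0 0 0 0"}}

```text
clock: 12.98
tcp_pos: [0.487, -0.2872, 0.1999]
orientation: [-1.914, -2.49, -0.0]
contact_force: [-0.0, 0.2, -1.5]
grip_width: 0.0195
```

```bash
python3 - <<'E'
from h import *
plan(.487,-.289,.2,.257)
f=cam("wrist"); cv2.imwrite("pics/h1.png",f['color'])
plan(.487,-.289,.2,.257)
np.savez("h1.npz",R=f['R'],t=f['t'],intrinsics=f['intrinsics'])
E
```

```text
t 12.97 p [ 0.487  -0.2872  0.1999] head 0.2603 tilt [ 8.e-04 -4.e-04 -1.e+00] | total [-0.176 -0.05  -0.01 ] yaw 0.0033 n 1 per [-0.176 -0.05  -0.01 ] 0.0033 F [-0.04  0.21 -1.45] w 0.0195
t 13.03 p [ 0.4871 -0.2874  0.2001] head 0.2598 tilt [ 4.e-04 -2.e-04 -1.e+00] | total [-0.152 -0.048  0.009] yaw 0.0028 n 1 per [-0.152 -0.048  0.009] 0.0028 F [ 0.41  0.09 -1.73] w 0.0192
```

View pics/h1.png

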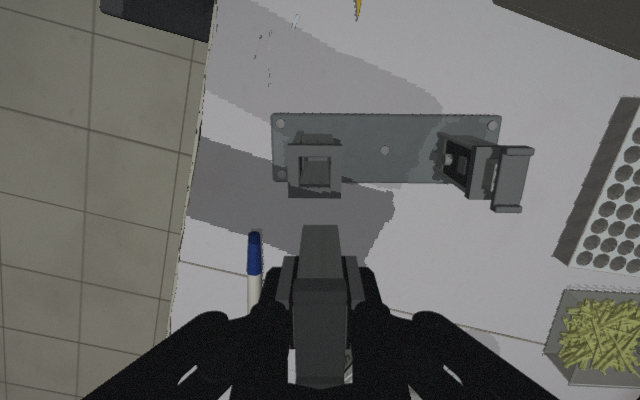

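```bash
python3 - <<'E'
from h import *
a=cv2.imread("pics/h1.png")
cv2.imwrite("pics/h2.png",cv2.resize(a[105:205,260:360],None,fx=6,fy=6,interpolation=cv2.INTER_CUBIC))
cv2.imwrite("pics/h3.png",cv2.resize(a[205:305,270:370],None,fx=6,fy=6,interpolation=cv2.INTER_CUBIC))
cv2.imwrite("pics/h4.png",cv2.resize(a[95:225,260:540],None,fx=2.8,fy=2.8,interpolation=cv2.INTER_CUBIC))
E
```

```text
(no output)
```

View pics/h2.png

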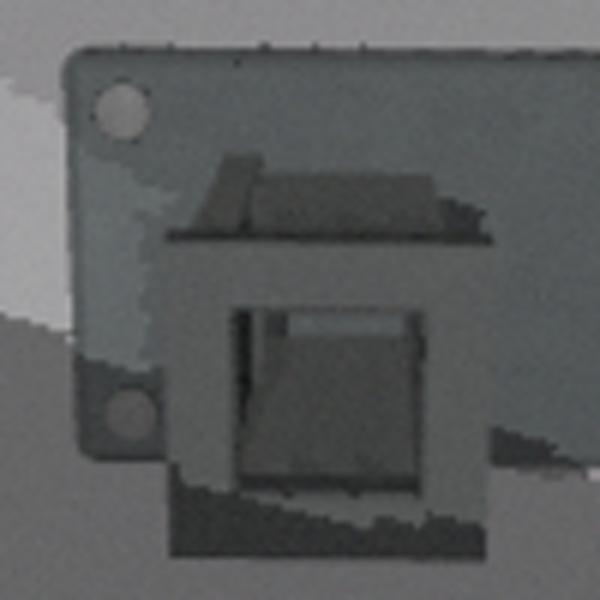

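View pics/h3.png

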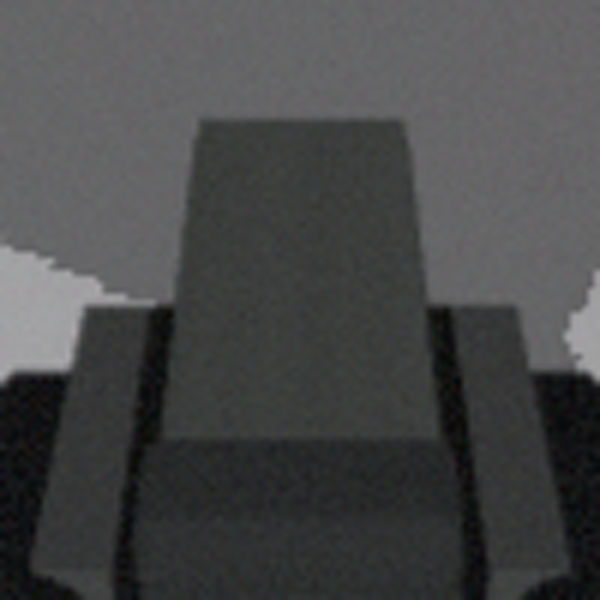

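View pics/h4.png

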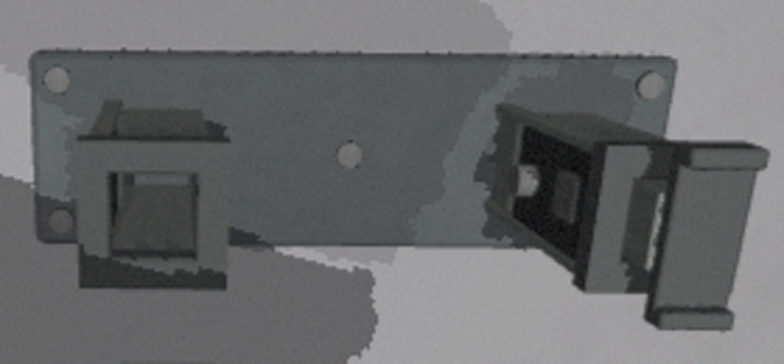

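```bash
python3 - <<'E'
from h import *
f=dict(np.load("h1.npz"))
o,M,p=pose(); T=lambda X:(M.T@(X-p)*1000).round(2)
g=lambda q,z:onz(f,(260+q[0]/6-.417,105+q[1]/6-.417),z)
k=lambda q,z:onz(f,(270+q[0]/6-.417,205+q[1]/6-.417),z)
C=[g(q,.1) for q in [(165,242),(491,242),(485,557),(168,557)]]
for c in C: print(T(c))
print("collar",T(np.mean(C,0)))
H=[g(q,.1) for q in [(233,308),(421,308),(420,492),(237,490)]]
for c in H: print(T(c))
print("hole",T(np.mean(H,0)))
for z in (.1535,.1548,.1568):
  print(z,T(k((201,120),z)),T(k((404,120),z)))
# saddle bottom/horn edge at top of post
E
```

```text
[ 45.41 -20.41 100.11]
[ 45.41  16.52 100.1 ]
[  7.86  16.56 100.09]
[  7.86 -21.23 100.1 ]
collar [ 26.64  -2.14 100.1 ]
[ 37.86 -12.86 100.11]
[ 37.85   8.66 100.1 ]
[ 15.93   8.74 100.09]
[ 16.18 -12.84 100.1 ]
hole [ 26.95  -2.08 100.1 ]
0.1535 [ 9.22 -7.64 46.59] [ 9.22 11.54 46.59]
0.1548 [ 9.77 -7.57 45.29] [ 9.77 11.47 45.29]
0.1568 [10.6  -7.46 43.3 ] [10.6  11.36 43.29]
```

>>> {"name": "carry_out", "arguments": {"series": "1.3 -0.2 0 0.01 0;1.36 -0.2 0 0 0;0 0 1.5 0 0;0 0 1.5 0 0;0 0 1.2 0 0;0 0 0 0 0;0 0 0 0 0"}}

```text
clock: 13.9
tcp_pos: [0.4767, -0.2638, 0.1583]
orientation: [1.931, 2.478, 0.0]
contact_force: [0.9, -0.2, -0.5]
grip_width: 0.0198
```

```bash
python3 - <<'E'
from h import *
plan()
f=cam("wrist"); cv2.imwrite("pics/i1.png",f['color'])
plan()
np.savez("i1.npz",R=f['R'],t=f['t'],intrinsics=f['intrinsics'])
cv2.imwrite("pics/i2.png",cv2.resize(f['color'][165:295,255:385],None,fx=4.6,fy=4.6,interpolation=cv2.INTER_CUBIC))
E
```

```text
t 13.9 p [ 0.4767 -0.2638  0.1583] head 0.2468 tilt [ 1.e-04  3.e-04 -1.e+00] | total [0. 0. 0.] yaw 0 n 1 per [0. 0. 0.] 0.0 F [ 0.86 -0.17 -0.53] w 0.0198
t 13.95 p [ 0.4769 -0.2638  0.1586] head 0.2469 tilt [-3.e-04  7.e-04 -1.e+00] | total [0. 0. 0.] yaw 0 n 1 per [0. 0. 0.] 0.0 F [-0.26  0.09 -0.54] w 0.0196
```

View pics/i2.png

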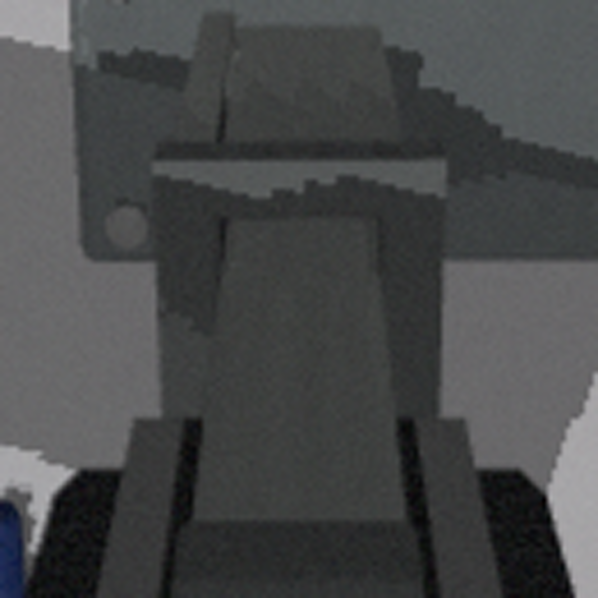

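```bash
python3 - <<'E'
from h import *
f=dict(np.load("i1.npz"))
a=cv2.imread("pics/i1.png")
cv2.imwrite("pics/i3.png",cv2.resize(a[190:230,280:360],None,fx=10,fy=10,interpolation=cv2.INTER_CUBIC)*2)
o,M,p=pose(); T=lambda X:(M.T@(X-p)*1000).round(2)
g=lambda q,z:onz(f,(255+q[0]/4.6-.39,165+q[1]/4.6-.39),z)
print("collar",T(g((153,160),.1)),T(g((446,160),.1)),T(g((162,415),.1)),T(g((438,415),.1)))
print("foot",T(g((226,218),p[2]-.0452)),T(g((379,218),p[2]-.0452)))
E
```

```text
collar [ 20.19 -17.13  58.6 ] [20.16 20.39 58.62] [-16.27 -17.05  58.61] [-16.3   20.37  58.64]
foot [17.29 -7.23 45.19] [17.28 11.22 45.2 ]
```

View pics/i3.png

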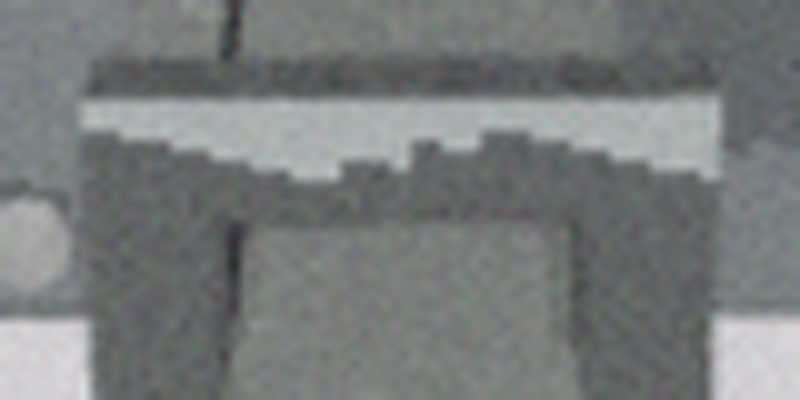

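>>> {"name": "carry_out", "arguments": {"series": "0.12 -0.02 0 0 0;0 0 0 0 0;0 0 0 0 0;0 0 0 0 0"}}

```text
clock: 14.45
tcp_pos: [0.476, -0.2626, 0.1584]
orientation: [1.931, 2.478, -0.0]
contact_force: [-0.5, -0.1, -1.2]
grip_width: 0.0194
```

```bash
python3 - <<'E'
from h import *
plan()
f=cam("wrist"); cv2.imwrite("pics/j1.png",f['color'])
plan()
np.savez("j1.npz",R=f['R'],t=f['t'],intrinsics=f['intrinsics'])
cv2.imwrite("pics/j2.png",np.clip(cv2.resize(f['color'][190:250,280:360],None,fx=10,fy=10,interpolation=cv2.INTER_CUBIC).astype(int)*2,0,255))
E
```

```text
t 14.45 p [ 0.476  -0.2626  0.1584] head 0.2469 tilt [-1.e-04  1.e-04 -1.e+00] | total [0. 0. 0.] yaw 0 n 1 per [0. 0. 0.] 0.0 F [-0.53 -0.05 -1.19] w 0.0194
t 14.5 p [ 0.476  -0.2626  0.1583] head 0.2468 tilt [-1.e-04  0.e+00 -1.e+00] | total [0. 0. 0.] yaw 0 n 1 per [0. 0. 0.] 0.0 F [-0.4  -0.6  -0.96] w 0.019[ WARN:0@1.486] global loadsave.cpp:1063 imwrite_ Unsupported depth image for selected encoder is fallbacked to CV_8U.
```

View pics/j2.png

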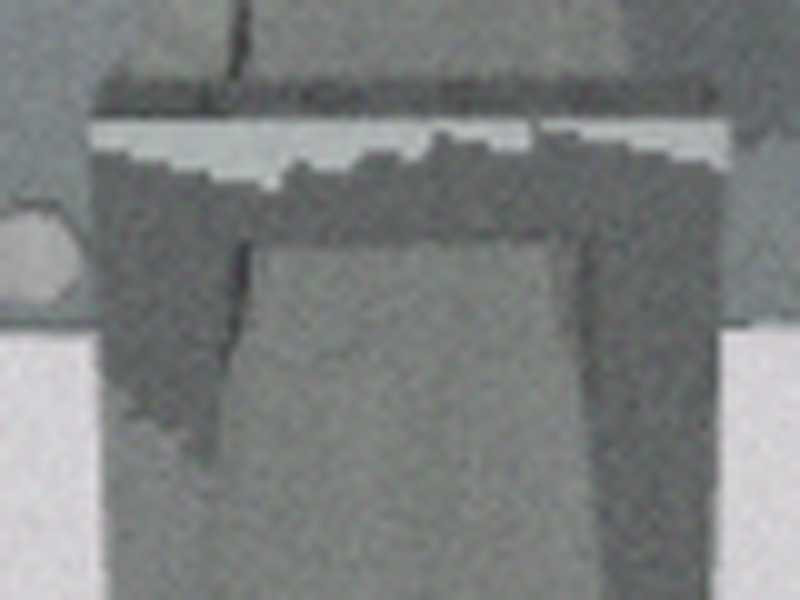

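>>> {"name": "carry_out", "arguments": {"series": "0 0.04 0.5 0 0;0 0 0.4 0 0;0 0 0 0 0;0 0 0 0 0"}}

```text
clock: 15.0
tcp_pos: [0.4764, -0.2624, 0.1493]
orientation: [-1.931, -2.478, -0.0]
contact_force: [0.2, -1.3, -0.9]
grip_width: 0.0195
```

```bash
python3 - <<'E'
from h import *
plan()
f=cam("wrist")
cv2.imwrite("pics/k2.png",np.clip(cv2.resize(f['color'][190:250,280:360],None,fx=10,fy=10,interpolation=cv2.INTER_CUBIC).astype(int)*2,0,255).astype(np.uint8))
E
```

```text
t 15.0 p [ 0.4764 -0.2624  0.1493] head 0.247 tilt [ 1.e-04 -0.e+00 -1.e+00] | total [0. 0. 0.] yaw 0 n 1 per [0. 0. 0.] 0.0 F [ 0.2  -1.27 -0.94] w 0.0195
```

View pics/k2.png

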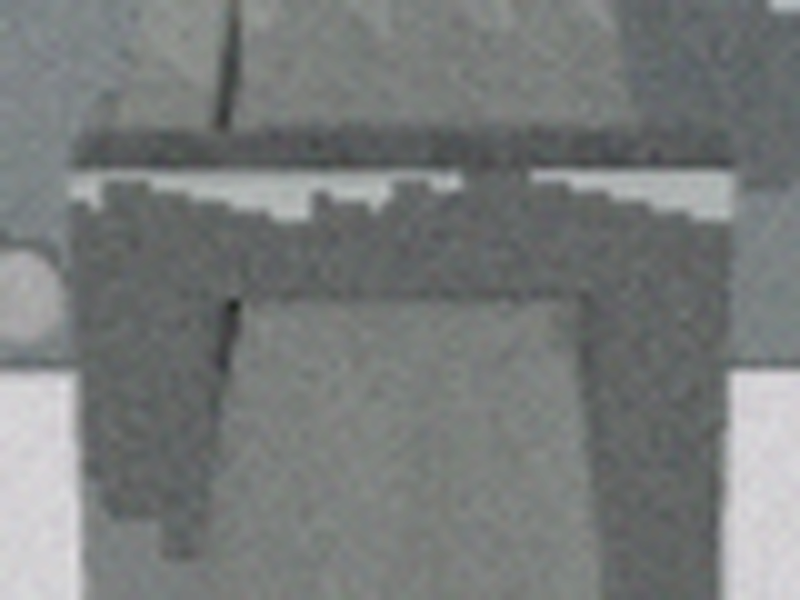

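>>> {"name": "carry_out", "arguments": {"series": "0 0 0.1 0 0;0 0 0.1 0 0;0 0 0.1 0 0;0 0 0.1 0 0;0 0 0 0 0"}}

```text
clock: 15.68
tcp_pos: [0.4763, -0.2624, 0.1452]
orientation: [-1.931, -2.478, 0.0]
contact_force: [-0.0, 0.3, -1.5]
grip_width: 0.0195
```

>>> {"name": "carry_out", "arguments": {"series": "0 0 0.1 0 0;0 0 0.1 0 0;0 0 0 0 0"}}

```text
clock: 16.05
tcp_pos: [0.4763, -0.2625, 0.1432]
orientation: [-1.931, -2.478, 0.0]
contact_force: [-0.7, 0.6, -1.0]
grip_width: 0.0192
```

>>> {"name": "carry_out", "arguments": {"series": "0 0 0.1 0 0;0 0 0.1 0 0;0 0 0.1 0 0;0 0 0 0 0"}}

```text
clock: 16.55
tcp_pos: [0.4763, -0.2624, 0.1402]
orientation: [-1.931, -2.478, 0.0]
contact_force: [-0.5, 0.3, -0.6]
grip_width: 0.0195
```

>>> {"name": "carry_out", "arguments": {"series": "0 0 0.1 0 0;0 0 0.1 0 0;0 0 0.1 0 0;0 0 0 0 0"}}

```text
clock: 17.05
tcp_pos: [0.4763, -0.2624, 0.1372]
orientation: [-1.931, -2.478, 0.0]
contact_force: [-0.5, 0.6, -1.3]
grip_width: 0.0188
```

>>> {"name": "carry_out", "arguments": {"series": "0 0 0.2 0 0;0 0 0.2 0 0;0 0 0.2 0 0;0 0 0.2 0 0;0 0 0 0 0"}}

```text
clock: 17.68
tcp_pos: [0.4762, -0.2624, 0.1291]
orientation: [-1.931, -2.478, 0.0]
contact_force: [0.2, 0.8, -1.6]
grip_width: 0.0194
```

>>> {"name": "carry_out", "arguments": {"series": "0 0 0.2 0 0;0 0 0.2 0 0;0 0 0.2 0 0;0 0 0.2 0 0;0 0 0 0 0"}}

```text
clock: 18.3
tcp_pos: [0.4762, -0.2624, 0.1211]
orientation: [-1.931, -2.478, 0.0]
contact_force: [0.1, -0.2, -1.9]
grip_width: 0.0193
```

```bash
python3 - <<'E'
from h import *
plan()
f=cam("wrist")
cv2.imwrite("pics/l1.png",f['color'])
f=cam("side"); u,v=proj(f,[.476,-.262,.11]).astype(int)
cv2.imwrite("pics/l2.png",cv2.resize(f['color'][v-40:v+40,u-50:u+50],None,fx=7,fy=7,interpolation=cv2.INTER_CUBIC))
f=cam("scene"); u,v=proj(f,[.476,-.262,.11]).astype(int)
cv2.imwrite("pics/l3.png",cv2.resize(f['color'][v-40:v+40,u-50:u+50],None,fx=7,fy=7,interpolation=cv2.INTER_CUBIC))
E
```

```text
t 18.3 p [ 0.4762 -0.2624  0.1211] head 0.247 tilt [ 2.e-04 -3.e-04 -1.e+00] | total [0. 0. 0.] yaw 0 n 1 per [0. 0. 0.] 0.0 F [ 0.1  -0.15 -1.94] w 0.0193
```

View pics/l1.png

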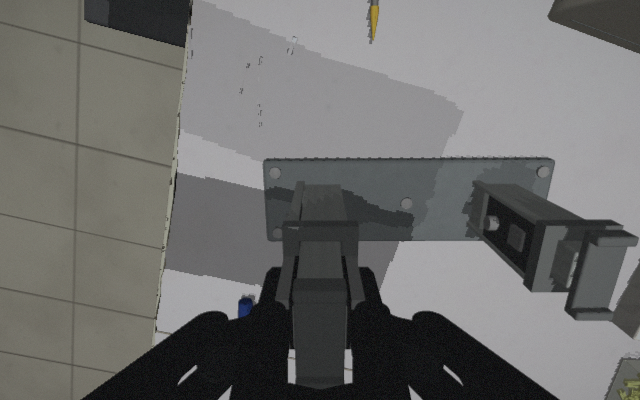

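View pics/l3.png

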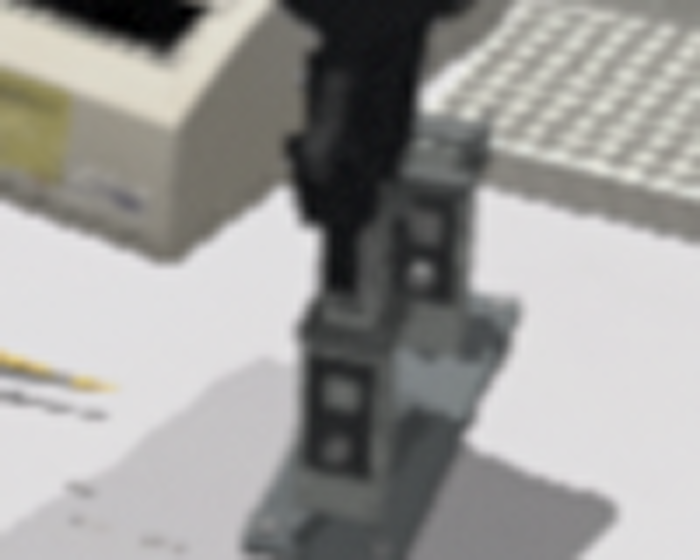

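>>> {"name": "carry_out", "arguments": {"series": "0 0 0.2 0 0;0 0 0.2 0 0;0 0 0.2 0 0;0 0 0 0 0"}}

```text
clock: 18.95
tcp_pos: [0.4762, -0.2624, 0.1151]
orientation: [-1.931, -2.478, 0.0]
contact_force: [-0.5, -0.3, -1.4]
grip_width: 0.0196
```

>>> {"name": "carry_out", "arguments": {"series": "0 0 0.1 0 0;0 0 0.1 0 0;0 0 0 0 0"}}

```text
clock: 19.32
tcp_pos: [0.4763, -0.2625, 0.1132]
orientation: [-1.931, -2.478, 0.0]
contact_force: [-0.2, -0.3, -1.6]
grip_width: 0.0195
```

>>> {"name": "carry_out", "arguments": {"series": "0 0 0.1 0 0;0 0 0.1 0 0;0 0 0 0 0"}}

```text
clock: 19.7
tcp_pos: [0.4763, -0.2624, 0.1112]
orientation: [-1.931, -2.478, -0.0]
contact_force: [0.3, 0.5, -1.5]
grip_width: 0.0196
```

>>> {"name": "carry_out", "arguments": {"series": "0 0 0.1 0 0;0 0 0.07 0 0;0 0 0 0 0"}}

```text
clock: 20.08
tcp_pos: [0.4763, -0.2624, 0.1095]
orientation: [-1.931, -2.478, 0.0]
contact_force: [-0.1, 0.1, -1.0]
grip_width: 0.0196
```

```bash
python3 - <<'E'
from h import *
plan()
f=cam("wrist")
cv2.imwrite("pics/m1.png",np.clip(cv2.resize(f['color'][210:310,260:380],None,fx=6,fy=6,interpolation=cv2.INTER_CUBIC).astype(int)*2,0,255).astype(np.uint8))
f=cam("scene"); u,v=proj(f,[.476,-.262,.11]).astype(int)
cv2.imwrite("pics/m3.png",cv2.resize(f['color'][v-40:v+40,u-50:u+50],None,fx=7,fy=7,interpolation=cv2.INTER_CUBIC))
E
```

```text
t 20.07 p [ 0.4763 -0.2624  0.1095] head 0.247 tilt [ 1.e-04 -1.e-04 -1.e+00] | total [0. 0. 0.] yaw 0 n 1 per [0. 0. 0.] 0.0 F [-0.11  0.13 -0.99] w 0.0196
```

View pics/m1.png

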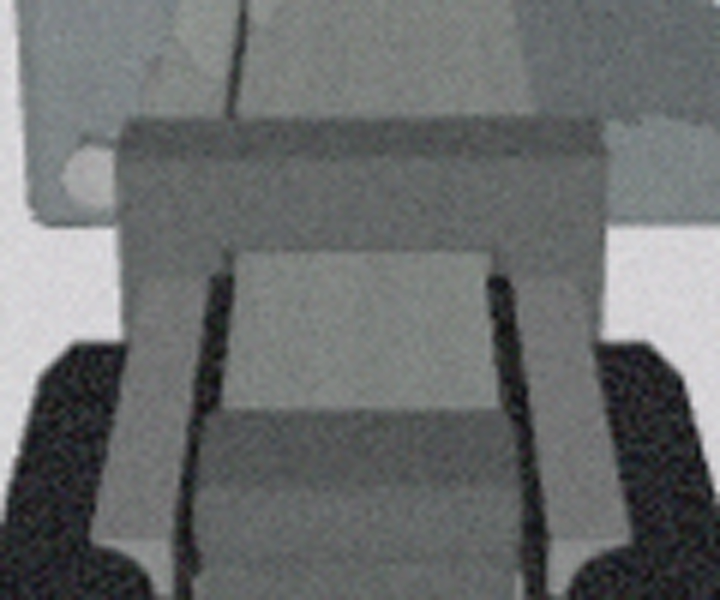

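View pics/m3.png

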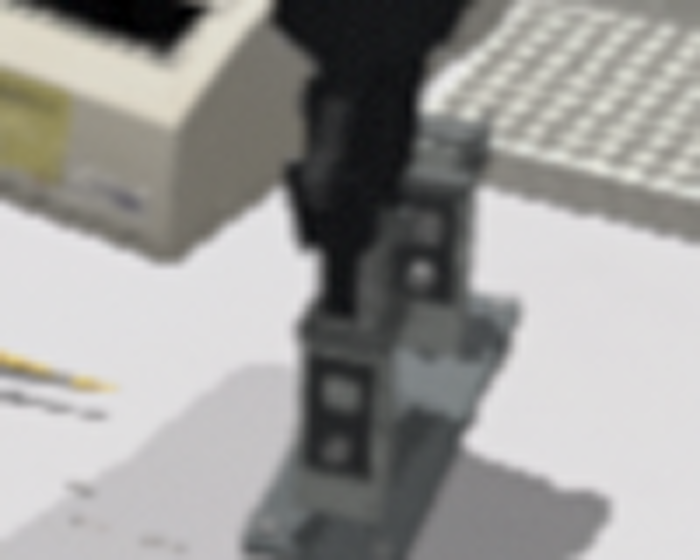

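```bash
python3 - <<'E'
from h import *
f=cam("wrist"); o,M,p=pose()
# tool z where ray hits plane tool x = c
K=np.array(f['intrinsics'])
def hit(row,c,col=320):
    d=M.T@(f['R'].T@np.linalg.inv(K)@np.array([col,row,1.])); cc=M.T@(-f['R'].T@f['t']-p)
    s=(c-cc[0])/d[0]; return ((cc+s*d)*1000).round(2)
for n,zr,c in [("rim",250,.0101),("saddle under",410,.022),("pad tip",275,.011),("footcheck",None,.0098)]:
    row=210+zr/6-.42 if zr else 224.6
    print(n,hit(row,c))
E
```

```text
rim [10.1   1.95 11.44]
saddle under [ 22.     1.94 -31.47]
pad tip [11.    1.94  5.59]
footcheck [ 9.8   1.96 44.46]
```

>>> {"name": "carry_out", "arguments": {"series": "0 0 0.1 0 0;0 0 0 0 0;0 0 0 0 0"}}

```text
clock: 20.6
tcp_pos: [0.4764, -0.2624, 0.1086]
orientation: [1.931, 2.478, 0.0]
contact_force: [-1.0, 0.5, -0.6]
grip_width: 0.0194
```

>>> {"name": "carry_out", "arguments": {"series": "0 0 0 0 0.3;0 0 0 0 0.4;0 0 0 0 0.5;0 0 0 0 0.6;0 0 0 0 0.6;0 0 0 0 0.6"}}

```text
clock: 21.35
tcp_pos: [0.4764, -0.2625, 0.1086]
orientation: [1.931, 2.478, 0.0]
contact_force: [0.3, 0.7, -0.2]
grip_width: 0.0512
```

```bash
python3 - <<'E'
from h import *
plan()
f=cam("wrist")
cv2.imwrite("pics/n1.png",np.clip(cv2.resize(f['color'][200:400,200:440],None,fx=3,fy=3,interpolation=cv2.INTER_CUBIC).astype(int)*2,0,255).astype(np.uint8))
f=cam("scene"); u,v=proj(f,[.476,-.262,.11]).astype(int)
cv2.imwrite("pics/n3.png",cv2.resize(f['color'][v-40:v+40,u-50:u+50],None,fx=7,fy=7,interpolation=cv2.INTER_CUBIC))
E
```

```text
t 21.35 p [ 0.4764 -0.2625  0.1086] head 0.247 tilt [-0.e+00  1.e-04 -1.e+00] | total [0. 0. 0.] yaw 0 n 1 per [0. 0. 0.] 0.0 F [ 0.26  0.72 -0.23] w 0.0512
```

View pics/n1.png

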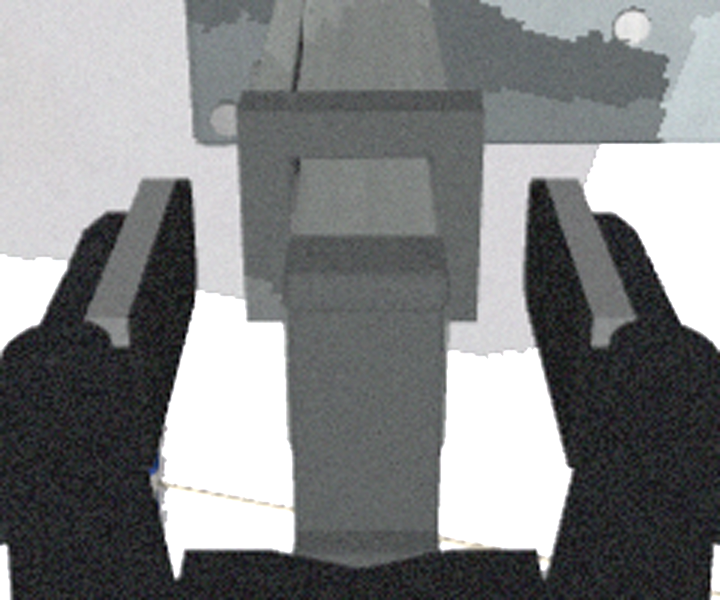

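View pics/n3.png

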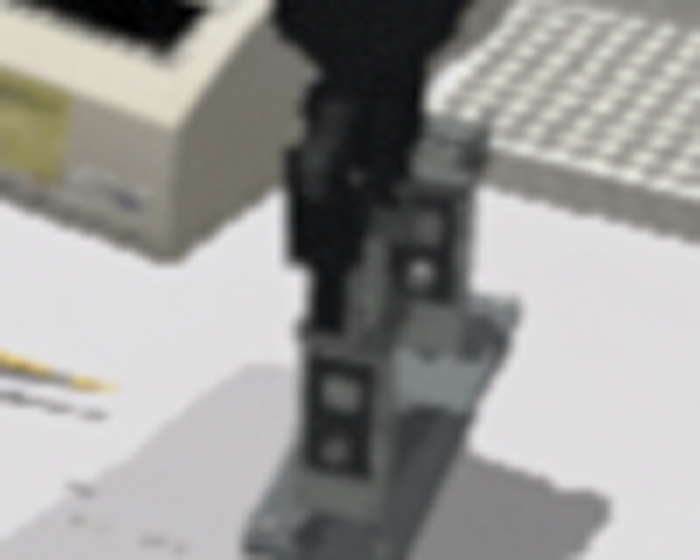

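>>> {"name": "carry_out", "arguments": {"series": "0 0 -2 0 0.6;0 0 -2 0 0.6;0 0 -2 0 0.6;0 0 -1.5 0 0.6;0 0 0 0 0;0 0 0 0 0;0 0 0 0 0;0 0 0 0 0", "grip_force": 50}}

```text
clock: 22.45
tcp_pos: [0.4761, -0.2622, 0.183]
orientation: [-1.93, -2.477, 0.0]
contact_force: [0.3, -0.4, 0.0]
grip_width: 0.0003
```

>>> {"name": "carry_out", "arguments": {"series": "0 0 0 0 0;0 0 0 0 0;0 0 0 0 0"}}

```text
clock: 22.82
tcp_pos: [0.4764, -0.2624, 0.1836]
orientation: [-1.931, -2.478, -0.0]
contact_force: [0.2, -0.1, 0.5]
grip_width: -0.0003
```

```bash
python3 - <<'E'
from h import *
plan(.4764,-.2625,.16,.247)
f=cam("wrist"); cv2.imwrite("pics/o1.png",f['color'])
E
```

```text
t 22.82 p [ 0.4764 -0.2624  0.1836] head 0.247 tilt [ 0. -0. -1.] | total [-0.007  0.003  2.356] yaw -0.0 n 1 per [-0.007  0.003  2.356] -0.0 F [ 0.16 -0.13  0.48] w -0.0003
```

View pics/o1.png

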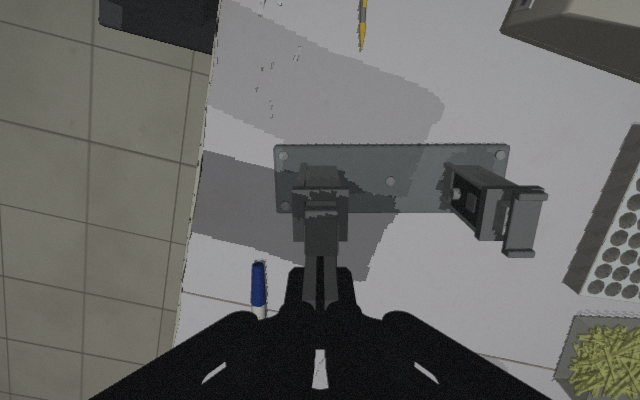

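>>> {"name": "carry_out", "arguments": {"series": "0 0 1 0 0;0 0 0.8 0 0;0 0 0.6 0 0;0 0 0.3 0 0;0 0 0.1 0 0;0 0 0 0 0"}}

```text
clock: 23.62
tcp_pos: [0.4765, -0.2625, 0.1557]
orientation: [1.931, 2.478, 0.0]
contact_force: [-1.1, 0.2, 0.0]
grip_width: -0.0001
```

>>> {"name": "carry_out", "arguments": {"series": "0 0 0.1 0 0;0 0 0.1 0 0;0 0 0.1 0 0;0 0 0 0 0"}}

```text
clock: 24.12
tcp_pos: [0.4764, -0.2624, 0.1526]
orientation: [1.931, 2.478, 0.0]
contact_force: [-0.5, -0.3, -0.3]
grip_width: 0.0004
```

>>> {"name": "carry_out", "arguments": {"series": "0 0 0.1 0 0;0 0 0 0 0"}}

```text
clock: 24.38
tcp_pos: [0.477, -0.2626, 0.1523]
orientation: [1.93, 2.477, 0.0]
contact_force: [-1.6, 0.4, 4.5]
grip_width: 0.0002
```

>>> {"name": "carry_out", "arguments": {"series": "0 0 0.1 0 0;0 0 0 0 0"}}

```text
clock: 24.62
tcp_pos: [0.4773, -0.2627, 0.1518]
orientation: [1.93, 2.476, 0.0]
contact_force: [-1.1, 0.3, 7.4]
grip_width: -0.0003
```

>>> {"name": "carry_out", "arguments": {"series": "0 0 0.1 0 0;0 0 0 0 0"}}

```text
clock: 24.88
tcp_pos: [0.4773, -0.2628, 0.1508]
orientation: [1.93, 2.476, 0.0]
contact_force: [-0.7, 1.0, 9.0]
grip_width: -0.0002
```

>>> {"name": "carry_out", "arguments": {"series": "0 0 0.1 0 0;0 0 0.1 0 0;0 0 0.1 0 0;0 0 0.1 0 0;0 0 0 0 0"}}

```text
clock: 25.5
tcp_pos: [0.4771, -0.2629, 0.1467]
orientation: [1.93, 2.476, -0.0]
contact_force: [-1.8, -0.1, 7.4]
grip_width: -0.0001
```

>>> {"name": "carry_out", "arguments": {"series": "0 0 0.1 0 0;0 0 0.1 0 0;0 0 0.1 0 0;0 0 0.1 0 0;0 0 0 0 0"}}

```text
clock: 26.12
tcp_pos: [0.4771, -0.263, 0.1427]
orientation: [1.93, 2.476, -0.0]
contact_force: [-2.2, -0.2, 7.0]
grip_width: -0.0
```

```bash
python3 - <<'E'
from h import *
plan()
f=cam("scene"); u,v=proj(f,[.476,-.262,.08]).astype(int); print(u,v)
cv2.imwrite("pics/p3.png",cv2.resize(f['color'][v-40:v+40,u-50:u+50],None,fx=7,fy=7,interpolation=cv2.INTER_CUBIC))
xs=np.array([-np.cos(.25),-np.sin(.25)])*.015
for h in (.1,.092,.08,.07,.06,.05,.04,.01): print(h,((proj(f,[.4764+xs[0],-.2625+xs[1],h])-[u-50,v-40])*7).round(0))
E
```

```text
t 26.12 p [ 0.4771 -0.263   0.1427] head 0.2467 tilt [-0.0017  0.001  -1.    ] | total [0. 0. 0.] yaw 0 n 1 per [0. 0. 0.] 0.0 F [-2.24 -0.17  7.03] w -0.0
361 227
0.1 [343. 262.]
0.092 [343. 279.]
0.08 [342. 305.]
0.07 [341. 325.]
0.06 [340. 346.]
0.05 [339. 367.]
0.04 [338. 387.]
0.01 [336. 448.]
```

View pics/p3.png

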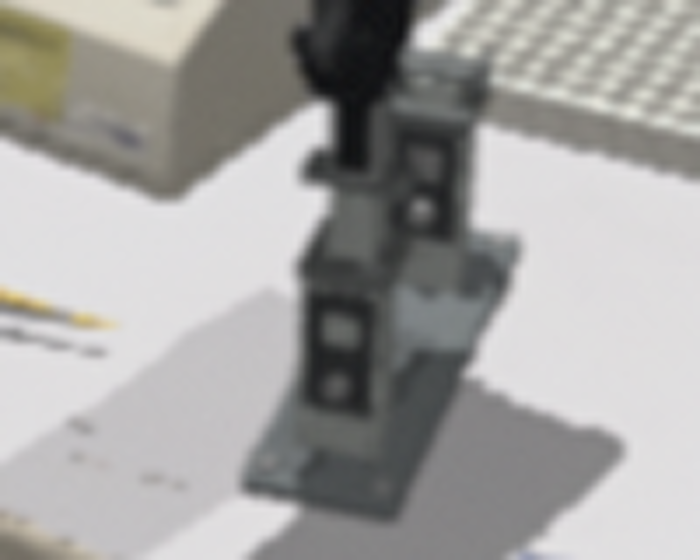

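>>> {"name": "carry_out", "arguments": {"series": "0 0 0.1 0 0;0 0 0.1 0 0;0 0 0.1 0 0;0 0 0.1 0 0;0 0 0 0 0"}}

```text
clock: 26.8
tcp_pos: [0.4769, -0.263, 0.1387]
orientation: [1.93, 2.476, -0.001]
contact_force: [-1.4, -0.6, 8.9]
grip_width: -0.0001
```

>>> {"name": "carry_out", "arguments": {"series": "0 0 0.1 0 0;0 0 0.1 0 0;0 0 0 0 0"}}

```text
clock: 27.18
tcp_pos: [0.4768, -0.2629, 0.1364]
orientation: [1.93, 2.477, -0.001]
contact_force: [0.5, -1.0, 1.4]
grip_width: 0.0001
```

>>> {"name": "carry_out", "arguments": {"series": "0 0 0.1 0 0;0 0 0.1 0 0;0 0 0 0 0"}}

```text
clock: 27.55
tcp_pos: [0.4764, -0.2625, 0.1337]
orientation: [-1.931, -2.478, 0.0]
contact_force: [-1.6, -0.5, 4.7]
grip_width: -0.0001
```

>>> {"name": "carry_out", "arguments": {"series": "0 0 0.1 0 0;0 0 0.1 0 0;0 0 0 0 0"}}

```text
clock: 27.92
tcp_pos: [0.4764, -0.2626, 0.1321]
orientation: [1.931, 2.478, -0.001]
contact_force: [-2.1, 1.6, 7.6]
grip_width: -0.0002
```

```bash
python3 - <<'E'
from h import *
plan()
f=cam("scene"); u,v=361,227
cv2.imwrite("pics/q3.png",cv2.resize(f['color'][v-40:v+40,u-50:u+50],None,fx=7,fy=7,interpolation=cv2.INTER_CUBIC))
f=cam("wrist"); cv2.imwrite("pics/q1.png",f['color'])
f=cam("side");  u,v=proj(f,[.476,-.262,.08]).astype(int);
cv2.imwrite("pics/q2.png",cv2.resize(f['color'][v-40:v+40,u-50:u+50],None,fx=7,fy=7,interpolation=cv2.INTER_CUBIC))
E
```

```text
t 27.93 p [ 0.4764 -0.2626  0.1321] head 0.2469 tilt [-5.e-04 -2.e-04 -1.e+00] | total [0. 0. 0.] yaw 0 n 1 per [0. 0. 0.] 0.0 F [-2.09  1.58  7.65] w -0.0002
```

View pics/q3.png

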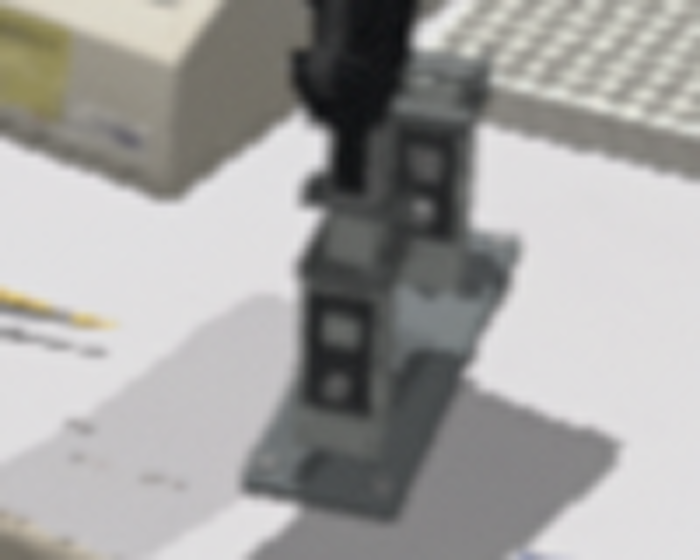

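View pics/q2.png

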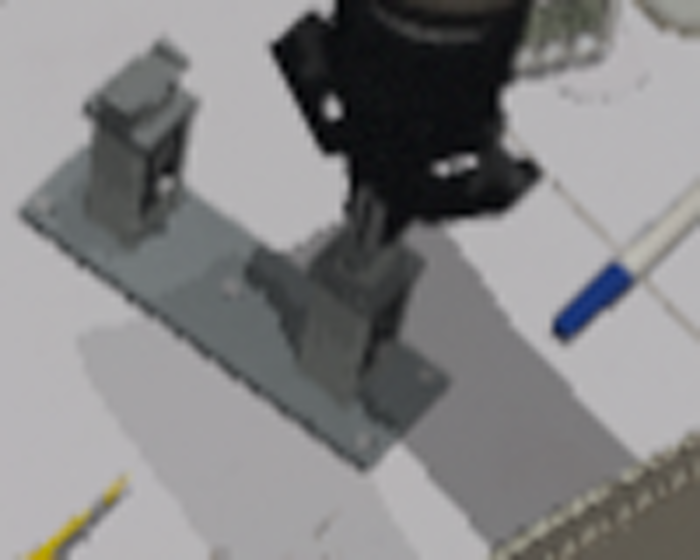

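View pics/q1.png

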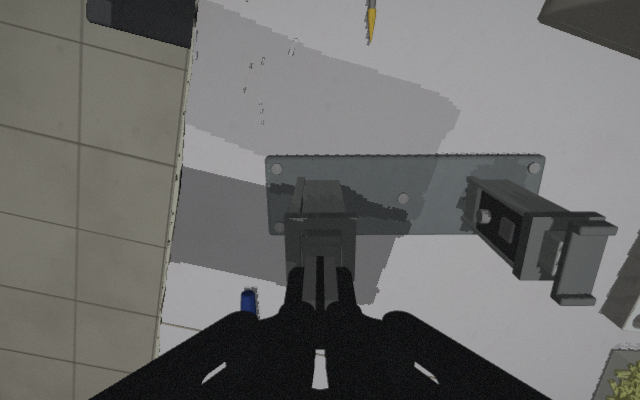

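```bash
python3 - <<'E'
from h import *
f=cam("scene"); cur=f['color'][:,:,1].astype(int)
a=cv2.imread("pics/a_scene.png")[:,:,1].astype(int)
sl=(slice(225,248),slice(351,370))
print("start");print(a[sl]);print("now");print(cur[sl])
print("other socket");print(cur[200:225,366:382])
cv2.imwrite("pics/r_scene.png",f['color'])
E
```

```text
start
[[229 211 153  99  88  95 104 112 116 120 123 126 127 129 131 118  95  94
  103]
 [230 216 162 104  79  78  79  81  85  91  95 104 113 118 118 102  89  98
  106]
 [232 226 183 126  90  78  76  77  78  77  78  81  82  84  86  83  95 109
  111]
 [231 229 191 126  81  72  75  80  82  83  81  79  79  80  77  83 110 130
  128]
 [231 228 190 121  63  49  50  55  62  67  76  80  84  87  87  93 116 135
  139]
 [230 227 189 118  59  40  42  43  46  47  50  53  57  71  89  97 117 134
  142]
 [231 227 191 121  57  41  51  59  59  51  47  42  43  65  87  98 116 134
  141]
 [232 228 190 118  58  44  69  86  89  82  68  51  46  65  86  97 117 134
  140]
 [232 227 185 111  55  48  78 102 109 109  96  70  52  69  85  98 119 137
  141]
 [231 227 184 110  54  49  79 103 112 112 102  74  56  76  91 101 121 138
  140]
 [231 228 184 111  57  46  72  93 103 105  94  70  56  79  93 100 118 136
  140]
 [231 227 186 113  54  42  53  64  73  82  76  58  54  80  93  97 115 133
  139]
 [230 228 185 110  55  42  42  45  50  54  50  44  51  79  92  98 116 134
  141]
 [231 224 177 106  53  39  43  43  44  40
[... 3626 characters left out ...]
  56  92 115 165 209 222 222]
 [ 60  56  61  64  77  80  61  42  38  54  89 114 166 208 221 222]
 [ 60  63  67  74 103 112  87  52  38  53  83 112 171 212 222 222]
 [ 62  66  66  73  92 103  84  55  40  52  80 117 180 218 223 223]
 [ 67  61  63  69  77  81  66  46  41  53  81 118 180 216 223 222]
 [ 70  57  55  56  61  61  51  41  38  56  82 109 160 196 206 210]
 [ 70  59  57  59  61  60  54  47  45  59  79  99 129 149 159 171]
 [ 66  58  60  69  81  83  77  72  68  74  86  98 118 128 128 139]
 [ 61  58  59  76  89  97  97  96  96  94  92  96 110 117 118 123]
 [ 58  58  63  81  93  97 100 101 101 102  94  89  88  89  94 108]
 [ 61  62  75  92  99 101 102 103 102 103  96  86  80  78  78  90]]
```

>>> {"name": "carry_out", "arguments": {"series": "0 0 0.05 0 0;0 0 0.05 0 0;0 0 0 0 0"}}

```text
clock: 28.5
tcp_pos: [0.4764, -0.2626, 0.1312]
orientation: [1.931, 2.478, -0.001]
contact_force: [-2.1, 0.7, 8.5]
grip_width: 0.0001
```

>>> {"name": "carry_out", "arguments": {"series": "0 0 0.05 0 0;0 0 0.05 0 0;0 0 0 0 0"}}

```text
clock: 28.88
tcp_pos: [0.4764, -0.2626, 0.1302]
orientation: [1.931, 2.478, -0.001]
contact_force: [-2.5, 1.5, 9.7]
grip_width: -0.0002
```

>>> {"name": "carry_out", "arguments": {"series": "0 0 0.1 0 0;0 0 0.1 0 0;0 0 0 0 0"}}

```text
clock: 29.25
tcp_pos: [0.4764, -0.2626, 0.1281]
orientation: [1.931, 2.478, -0.001]
contact_force: [-2.1, -0.4, 8.1]
grip_width: -0.0001
```

>>> {"name": "carry_out", "arguments": {"series": "0 0 0.05 0 0;0 0 0.05 0 0;0 0 0 0 0"}}

```text
clock: 29.62
tcp_pos: [0.4764, -0.2626, 0.1272]
orientation: [1.931, 2.478, -0.001]
contact_force: [-3.1, 0.8, 7.9]
grip_width: -0.0001
```

>>> {"name": "carry_out", "arguments": {"series": "0 0 0.05 0 0;0 0 0.05 0 0;0 0 0 0 0"}}

```text
clock: 30.0
tcp_pos: [0.4764, -0.2626, 0.1262]
orientation: [1.931, 2.478, -0.001]
contact_force: [-3.0, 0.1, 8.9]
grip_width: -0.0001
```

```bash
python3 - <<'E'
from h import *
plan()
f=cam("scene"); u,v=361,227
cv2.imwrite("pics/s3.png",cv2.resize(f['color'][v-40:v+40,u-50:u+50],None,fx=7,fy=7,interpolation=cv2.INTER_CUBIC))
E
```

```text
t 30.0 p [ 0.4764 -0.2626  0.1262] head 0.2469 tilt [-6.e-04 -2.e-04 -1.e+00] | total [0. 0. 0.] yaw 0 n 1 per [0. 0. 0.] 0.0 F [-2.98  0.13  8.94] w -0.0001
```

View pics/s3.png

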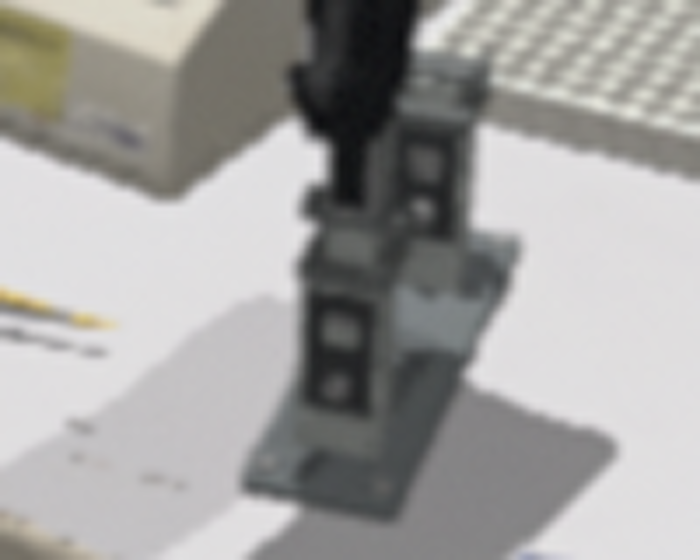

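>>> {"name": "carry_out", "arguments": {"series": "0 0 0.05 0 0;0 0 0.05 0 0;0 0 0.05 0 0;0 0 0.05 0 0"}}

```text
clock: 30.55
tcp_pos: [0.4764, -0.2626, 0.1242]
orientation: [1.931, 2.478, -0.001]
contact_force: [-3.7, 1.1, 9.4]
grip_width: 0.0
```

>>> {"name": "carry_out", "arguments": {"series": "0 0 0.05 0 0;0 0 0.05 0 0;0 0 0 0 0"}}

```text
clock: 30.92
tcp_pos: [0.4764, -0.2626, 0.1231]
orientation: [1.931, 2.478, -0.001]
contact_force: [-2.7, -0.1, 7.5]
grip_width: -0.0003
```

>>> {"name": "carry_out", "arguments": {"series": "0 0 0.05 0 0;0 0 0.05 0 0;0 0 0 0 0"}}

```text
clock: 31.3
tcp_pos: [0.4764, -0.2626, 0.1221]
orientation: [1.931, 2.478, -0.001]
contact_force: [-3.2, 0.3, 8.0]
grip_width: 0.0001
```

>>> {"name": "carry_out", "arguments": {"series": "0 0 0.05 0 0;0 0 0.05 0 0;0 0 0 0 0"}}

```text
clock: 31.68
tcp_pos: [0.4762, -0.2623, 0.1202]
orientation: [-1.93, -2.478, -0.0]
contact_force: [0.0, 0.3, 0.4]
grip_width: 0.0001
```

```bash
python3 - <<'E'
from h import *
plan()
f=cam("scene"); u,v=361,227
cv2.imwrite("pics/t3.png",cv2.resize(f['color'][v-40:v+40,u-50:u+50],None,fx=7,fy=7,interpolation=cv2.INTER_CUBIC))
print(f['color'][228:242,355:365,1])
E
```

```text
t 31.68 p [ 0.4762 -0.2623  0.1202] head 0.2471 tilt [ 4.e-04 -2.e-04 -1.e+00] | total [0. 0. 0.] yaw 0 n 1 per [0. 0. 0.] 0.0 F [0.03 0.33 0.4 ] w 0.0001
[[76 69 76 80 76 76 73 72 73 73]
 [59 47 51 53 56 64 70 73 76 79]
 [53 35 39 38 39 43 46 48 52 67]
 [53 38 46 49 47 42 40 37 42 61]
 [52 43 63 71 67 61 52 43 41 59]
 [50 45 69 83 82 79 69 52 44 64]
 [49 46 70 83 84 84 74 56 48 71]
 [49 44 67 82 85 83 73 54 48 72]
 [48 41 58 70 79 79 71 52 49 73]
 [49 38 42 51 56 62 59 46 49 72]
 [48 37 37 40 41 42 42 38 46 71]
 [45 37 40 43 42 40 38 37 48 73]
 [47 38 46 56 60 50 40 38 51 82]
 [46 43 60 74 80 67 46 37 54 86]]
```

View pics/t3.png

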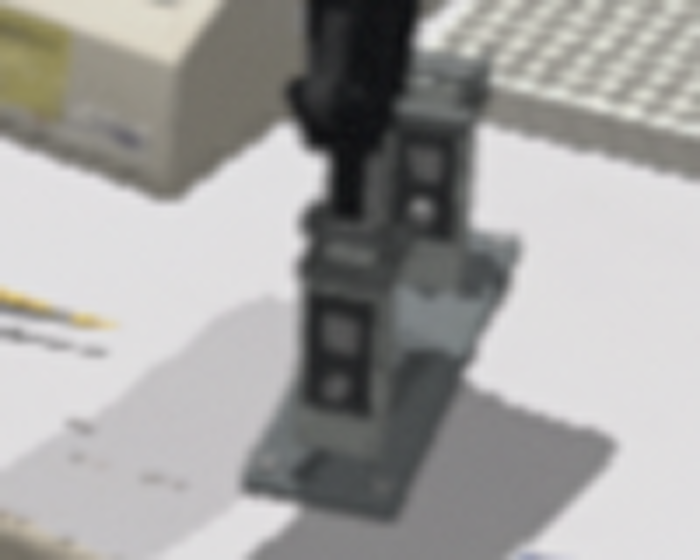

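>>> {"name": "carry_out", "arguments": {"series": "0 0 -1 0 0;0 0 -2 0 0;0 0 -3 0 0;0 0 -3 0 0;0 0 0 0 0;0 0 0 0 0"}}

```text
clock: 32.48
tcp_pos: [0.4762, -0.2625, 0.211]
orientation: [1.931, 2.478, -0.0]
contact_force: [0.0, 0.5, -0.8]
grip_width: 0.0002
```

```bash
python3 - <<'E'
from h import *
plan()
f=cam("scene"); u,v=361,227
cv2.imwrite("pics/u3.png",cv2.resize(f['color'][v-40:v+40,u-50:u+50],None,fx=7,fy=7,interpolation=cv2.INTER_CUBIC))
f=cam("wrist"); cv2.imwrite("pics/u1.png",f['color'])
for q in ["button_face","button_spot","socket_mouth","post_mid","saddle"]:
  print(q,[(np.round(e['uv'],1).tolist(),round(e['confidence'],2)) for e in spotter.mark_of(f,q)[:2]])
E
```

```text
t 32.48 p [ 0.4762 -0.2625  0.211 ] head 0.2469 tilt [-6.e-04  1.e-04 -1.e+00] | total [0. 0. 0.] yaw 0 n 1 per [0. 0. 0.] 0.0 F [ 0.    0.54 -0.85] w 0.0002
button_face [([318.0, 204.8], 0.49)]
button_spot [([305.5, 191.2], 0.71)]
socket_mouth [([319.5, 204.0], 0.57)]
post_mid [([316.5, 195.4], 0.75)]
saddle [([320.3, 209.2], 0.91)]
```

View pics/u3.png

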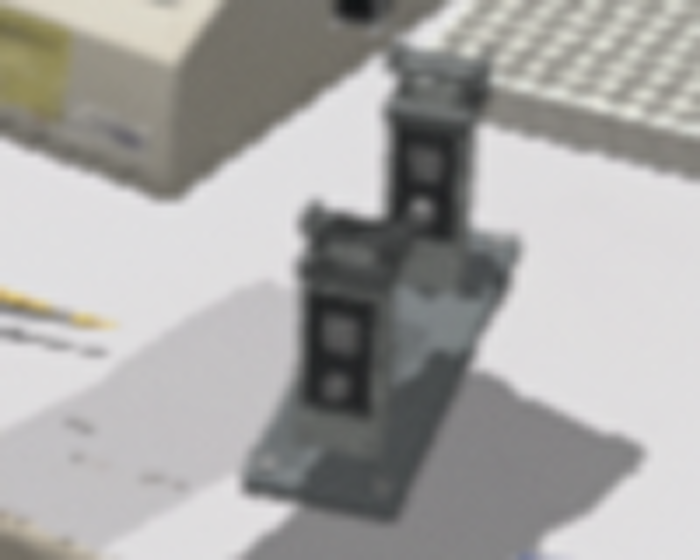

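View pics/u1.png

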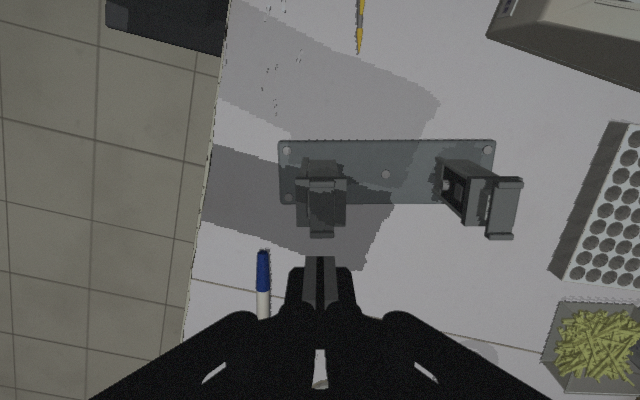

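>>> {"name": "carry_out", "arguments": {"series": "0 -4 0 0 0;0 -4 0 0 0;0 -3 0 0 0;0 0 0 0 0;0 0 0 0 0"}}

```text
clock: 33.45
tcp_pos: [0.3704, -0.2892, 0.2108]
orientation: [1.93, 2.478, 0.001]
contact_force: [0.5, -1.0, 0.8]
grip_width: -0.0002
```

```bash
python3 - <<'E'
from h import *
plan()
f=cam("wrist"); u,v=proj(f,[.46,-.27,.08]).astype(int); print(u,v)
cv2.imwrite("pics/v1.png",np.clip(cv2.resize(f['color'][v-50:v+50,u-50:u+70],None,fx=6,fy=6,interpolation=cv2.INTER_CUBIC).astype(int)*2,0,255).astype(np.uint8))
E
```

```text
t 33.45 p [ 0.3704 -0.2892  0.2108] head 0.2472 tilt [-3.e-04  8.e-04 -1.e+00] | total [0. 0. 0.] yaw 0 n 1 per [0. 0. 0.] 0.0 F [ 0.5  -0.95  0.82] w -0.0002
430 198
```

View pics/v1.png

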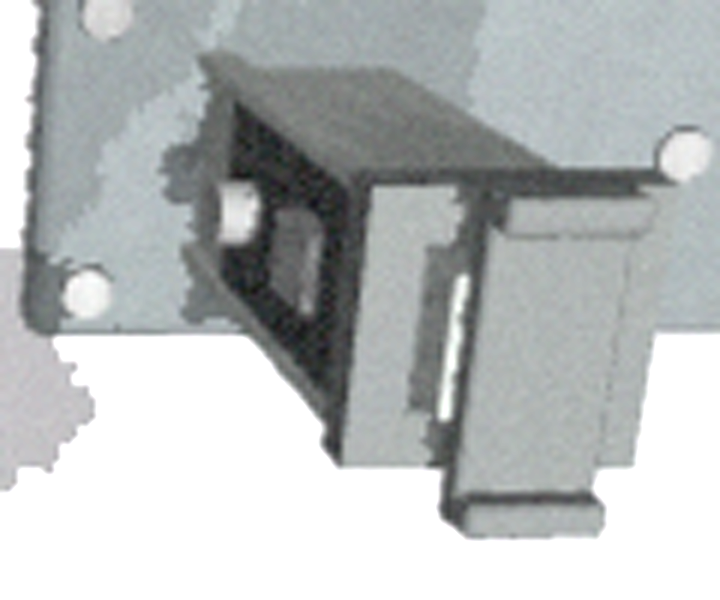

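The front of the socket now matches the other post, with the button standing out through the window at about (295,260) in the enlarged view. The post is upright and nothing is touching it.

```bash
python3 - <<'E'
from bench import r
print(r.hand_in())
E
```

```text
the job is handed in; nothing more can be done
None
```

I fitted the loose post into the front socket and handed the job in at about 33.5 s. `hand_in` reports no verdict, so what follows is from my own readings.

- **Lift and insertion:** I pinched the post with its button flush (grip width 19 mm) and lifted it out of the block. I then lowered it into the socket, putting the button's lower edge about 5 mm under the rim by dead reckoning. The readings I took showed no contact force beyond the post's weight.
- **Pressing:** With the fingers let go and shut, I pressed on the saddle in 0.5–1 mm rows, at about 7–10 N. After about 31 mm of travel the force fell from 8 N to 0.4 N. I took that as the pop, stopped pressing and backed off.
- **Last checks:** In the final scene and wrist pictures the front window looks like the one on the other, snapped-in post, with the button standing out through it. The post stands upright and the fingers are clear of it. I estimate the middle of the button is about 30–34 mm below the collar's top.

**Disagreements and gaps:**
- The force also dropped once earlier, at about 16 mm of travel, to 1.4 N. I read that as the button clearing the collar, because the post kept sliding and the pictures put the window's sill about 40 mm down.
- The wrist camera was about 2 mm off sideways. I corrected for this by measuring the socket against the post in the gripper.
- I did not measure the bystanders' positions again at the end. I felt and saw no contact with them.

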